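# Lay out the retouching set

### The arm

A 6-joint arm with a two-finger parallel gripper is mounted at the origin on a cart in front of the work surface, level with it; the furniture and walls round the work are solid. World frame = base frame: x ahead of the robot, y to its left, z up, the work surface at z = 0. Lengths are in m, angles in degrees, forces in N, time in s.
With the tool pointing down it reaches from about 0.3 to 0.75 m from the base axis. Payload 8.5 kg.
Tool frame: the origin (TCP) lies at the very end of the fingers, on their centre line; the grasp point (between the pads) lies 19 mm behind it (env.grip_depth is the z of the grasp point in the tool frame, in m); z points along the fingers, y is the direction in which the jaws open and shut (so a half turn about z gives the same grasp; the last joint's range is limited). The gripper opens to 85 mm and grips with 20 to 120 N. Pads are 22 mm wide; open, the fingers measure 114 mm over their backs; the gripper's body (76 mm by 85 mm) begins 54 mm behind the grasp point. The pads swing forward as they close: fully open they stand 13 mm farther back than shut.
Start: joints at [-75.361, 21.807, 74.336, -0, 83.858, -12.336], TCP at [0.249, -0.49, 0.231] pointing down, gripper open.
Joint ranges: [-178.18, 178.18], [-50.72, 133.34], [12.68, 142.11], [-81.47, 261.47], [9.98, 163.14], [-165.26, 165.26]. Speed limits (degrees/s): [136.94, 136.94, 180, 180, 180, 180].

### API

Orientations are given as a 3x3 rotation matrix whose columns are the frame's x, y, z axes.
In Python, from rig import env gives the robot as it stands.
- The arm moves only by the tool apply_moves, never from a script. Its argument "plan" is a list of rows, each an object of numbers: "tx", "ty", "tz": the shift along the world's x, y, z in mm; "rx", "ry", "rz": the turn, a rotation vector about the world's x, y, z in rad; "jaw": the opening, from -1 (shut) to 1 (fully open). A call has 1 to 12 rows; each row is the pose to reach, as a shift and turn from the pose measured when the call began; what a row does not reach only later rows make up. A row lasts 1/10 s, in which the tool goes at most 50 mm and 8.59 degrees, less where a joint would pass 70% of its speed; a pose out of reach is approached as far as the arm can. A call with a gripper value outside its range is refused whole. The fingers move at their own pace and stop on an object; "grip_force" is the grip in N (left out, the last holds). Time passes only in rows, so rows that repeat a pose let the fingers close. It gives the time, the measured TCP pose, the force and the opening at its end, in the units of the state.
- env.observe(): the state, without advancing time (a new reading comes with each control period).
- env.get_image(name): name is "scene" or "top" or "wrist"; returns a dict with "image" (480x640x3 uint8, red, green, blue), "intrinsics" (3x3 intrinsics, pixels), "k1" (the pictures are not rectified: a ray, as slopes to the right and down, at radius r is drawn at 1 + k1 r^2 times it, then the intrinsics apply), "world_from_camera" (4x4, takes a point from camera to world coordinates). Camera axes: x right, y up, looking along -z (the intrinsics and any distortion apply to the point x, -y, -z); pixel columns grow to the right and rows downward; lengths in m; the calibration is good to about 2 mm. A picture is of the moment at which its call begins. There is no depth.
- env.close_job(): hands the job in, once; it reports no verdict.
The state is a dict: "time_s": time; "q": joint angles; "qvel": joint speeds; "joint_efforts": joint torques, N m; "position": TCP position; "tool_rot": TCP orientation; "ft_force": force on the tool from outside, world axes, zero at the start; "wrist_torque": the same for the moment, N m; "grip_width": finger opening in m.
Only numpy, scipy, OpenCV 4.12 (cv2) and the standard library are available. Lean on these libraries where they do the work, as an engineer would, in place of code of your own. Each camera call takes 0.05 s, during which the arm holds its last target.

### The job

Lay out the retouching set: nest the three white porcelain covers in the cork ring, hollow side up, the largest in the ring, the middle one in it and the smallest on top, each fully down with its rim band resting on what is below. At the front of the bench pick up the ochre jar and the blue jar (leave the stock jars at the back): stand the ochre jar upright in the well of the wooden stand between the nest and the brown jar, so that it is next to the nest, and the blue jar upright in the well on the far side of the brown jar. Set the porcelain down gently without dropping it, and leave the brown jar in its well and the palette and the dropper bottle where they are.

Things in the scene. Friction and masses are not known exactly. Their poses are not given: they have to be found in the camera images.
- cover_large: Largest of 3 white domed porcelain covers, no knob, loose, hollow side up. Rim band 68 mm outside, 12 mm high (z 28 to 40 mm); under its flat shoulder (z 28) the dome, 60 mm across, narrows to a flat 26 mm crown. Bore 52 mm, height 40 mm, 0.11 kg. Origin: centre of the crown's underside, z towards the rim. Seated: shoulder on top of the cork ring, origin 2 mm over the worktop.
- cover_medium: Middle cover, same form, loose, hollow side up. Rim band 58 mm outside, 12 mm high (z 25 to 37 mm); dome under the shoulder 48.6 mm across, flat crown 22 mm. Bore 41.6 mm, height 37 mm, 0.08 kg. Origin: centre of the crown's underside, z towards the rim. Seated: shoulder on the large cover's rim (1.7 mm slack all round), origin 15 mm above the large one's.
- cover_small: Smallest cover, same form, loose, hollow side up. Rim band 48 mm outside, 12 mm high (z 22 to 34 mm); dome under the shoulder 38.2 mm across, flat crown 18 mm. Bore 32 mm, height 34 mm, 0.05 kg. Origin: centre of the crown's underside, z towards the rim. Seated: shoulder on the medium cover's rim (1.7 mm slack all round), origin 15 mm above the medium one's.
- cork_ring: Ring of pale brown cork, fixed to the worktop: 92 mm outside diameter, 30 mm high, straight through hole 63 mm in diameter (1.5 mm slack round the large cover's dome). Origin: centre of its underside. It stands to the left or to the right of the jar stand.
- jar_stand: Wooden jar stand, fixed to the worktop: block 90 (its x) by 258 (its y) by 30 mm high with three round wells in a row, centres at y = -80, 0, +80 mm, each 63 mm across and 15 mm deep (floor 15 mm above the worktop). Origin: centre of its underside; y points roughly to the robot's left (yaw within 0.2 rad). The middle well holds the brown jar.
- brown_jar: Glass pigment jar with brown-grey powder and a black screw lid, 57 mm in diameter, 70 mm high, standing in the middle well of the stand. It stays there. Origin: centre of its underside.
- ochre_jar: Glass pigment jar with pale yellow (ochre) powder and a black screw lid, loose, standing on the front part of the worktop (similar stock jars far back behind it are not meant): body 52 mm in diameter up to 53 mm, lid 46 mm across, 62 mm high, 0.11 kg. Origin: centre of its underside.
- blue_jar: Glass pigment jar with blue powder and a white screw lid, loose, standing on the front part of the worktop (similar stock jars far back behind it are not meant): body 48 mm in diameter up to 50 mm, lid 42 mm across, 58 mm high, 0.13 kg. Origin: centre of its underside.
- palette: White porcelain flower palette with seven wells, 134 mm across, 16 mm high; stays where it is. Origin: centre of its underside.
- dropper_bottle: Small bottle with a black dropper cap, 37 mm in diameter, 108 mm high, easily toppled; stays where it is. Origin: centre of its underside.
Things that resemble listed ones, but are neither listed nor needed, are in the scene too. What is shaped like the brown_jar but orange is not meant. Leave any purple look-alike of the dropper_bottle alone.

How it is judged:
By the outcome, as a careful person would: the job done as asked, in the order asked, and still so for the second after the job is handed in, with the robot touching nothing.
It also fails if it takes over 125 s, if anything falls off the work surface, if the arm or the gripper's body presses on something with over 40 N, if the wrist force passes 120 N, or if a joint passes its speed limit or range.

## Working session

There is one attempt and no reset: what is moved stays moved. The work goes in short steps, Python scripts to look and compute and a tool call to move; the robot and the scene stay as the last step left them, time stands still between calls to the robot, and variables do not carry over. Pictures are saved under pics/ and viewed, and the job is handed in when it is done.

Besides the shell and the picture viewer there is one more tool, called as name(argument=value, ...) on one line, values as JSON. apply_moves: Moves the arm, as the interface text tells. Its arguments: {"type":"object","properties":{"plan":{"type":"array","items":{"type":"object","properties":{"tx":{"type":"number"},"ty":{"type":"number"},"tz":{"type":"number"},"rx":{"type":"number"},"ry":{"type":"number"},"rz":{"type":"number"},"jaw":{"type":"number"}}}},"grip_force":{"type":"number"}},"required":["plan"]}

```bash
ls; mkdir -p pics; python3 - <<'E'
from rig import env
import cv2
s=env.observe();print(s['time_s'],s['position'],s['tool_rot'],s['grip_width'],env.grip_depth)
for n in ['scene','top','wrist']:
    d=env.get_image(n);cv2.imwrite(f'pics/{n}0.png',d['image'][:,:,::-1]);print(n,d['intrinsics'],d['k1'],d['world_from_camera'])
E
```

```text
pics
0.0 [ 0.24939601 -0.48988035  0.23070625] [[ 8.91212001e-01  4.53586847e-01 -3.77299306e-04]
 [ 4.53586901e-01 -8.91210933e-01  1.41256923e-03]
 [ 3.04469556e-04 -1.43003667e-03 -9.99998931e-01]] 0.08534445038823352 -0.0187
scene [[513.71790895   0.         330.23393833]
 [  0.         513.71790895 242.34112153]
 [  0.           0.           1.        ]] -0.03308359609925351 [[-0.73944237  0.46102099 -0.49059619 -0.06303282]
 [-0.67313141 -0.49449167  0.54988371  0.79853625]
 [ 0.0109122   0.73684302  0.6759758   0.92214809]
 [ 0.          0.          0.          1.        ]]
top [[529.92912118   0.         323.71418833]
 [  0.         529.92912118 244.65986137]
 [  0.           0.           1.        ]] 0.009372719573988466 [[ 0.0182164   0.99303877 -0.11637078  0.41295665]
 [-0.99980385  0.01899695  0.00560174  0.08756847]
 [ 0.00777343  0.11624591  0.99319004  1.23121001]
 [ 0.          0.          0.          1.        ]]
wrist [[367.22147747   0.         323.66675759]
 [  0.         367.22147747 243.7315218 ]
 [  0.           0.           1.        ]] -0.0045874234670418195 [[ 4.53274961e-01  8.44447562e-01  2.85394683e-01  3.22456893e-01]
 [-8.91370396e-01  4.29698165e-01  1.44285495e-01 -4.51285078e-01]
 [-7.92036959e-04 -3.19793374e-01  9.47486977e-01  3.73616504e-01]
 [ 0.00000000e+00  0.00000000e+00  0.00000000e+00  1.00000000e+00]]
```

View pics/top0.png

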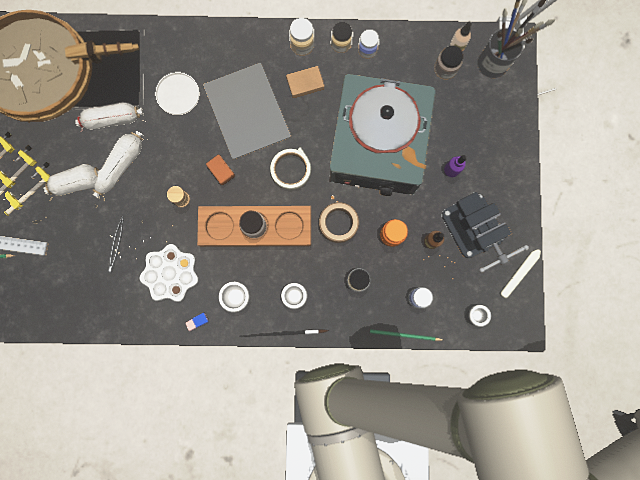

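View pics/scene0.png

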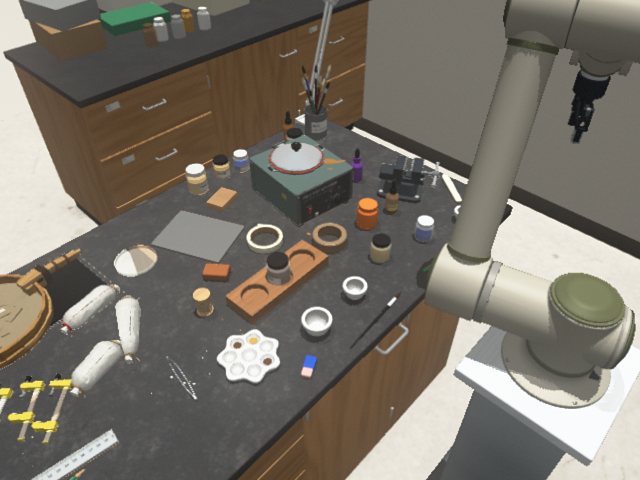

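View pics/wrist0.png

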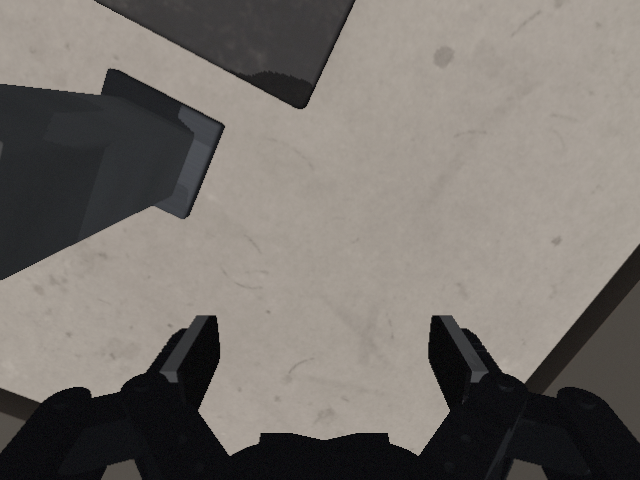

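```bash
python3 - <<'E'
import cv2,numpy as np
a=cv2.imread('pics/top0.png')
c=a[190:335,180:500];cv2.imwrite('pics/topc.png',cv2.resize(c,None,fx=2.5,fy=2.5,interpolation=cv2.INTER_CUBIC))
b=cv2.imread('pics/scene0.png')
c=b[180:360,200:480];cv2.imwrite('pics/scenec.png',cv2.resize(c,None,fx=2.85,fy=2.85,interpolation=cv2.INTER_CUBIC))
E
cat > h.py <<'E'
import numpy as np,cv2
from scipy.optimize import least_squares
class Cam:
    def __init__(s,d):
        s.K=np.array(d['intrinsics']);s.k1=d['k1'];s.T=np.array(d['world_from_camera']);s.img=d['image']
    def proj(s,P):
        P=np.atleast_2d(P);c=(P-s.T[:3,3])@s.T[:3,:3]
        u=np.stack([c[:,0]/-c[:,2],-c[:,1]/-c[:,2]],1);r2=(u**2).sum(1,keepdims=True);u=u*(1+s.k1*r2)
        return u*[s.K[0,0],s.K[1,1]]+s.K[:2,2]
    def ray(s,p):
        u=cv2.undistortPoints(np.array([[p]],float),s.K,np.array([s.k1,0,0,0.]))[0,0]
        return s.T[:3,3],s.T[:3,:3]@np.array([u[0],-u[1],-1])
    def atz(s,p,z):
        o,d=s.ray(p);return o+d*(z-o[2])/d[2]
def tri(obs): # [(cam,px)]
    A=np.zeros((3,3));b=np.zeros(3)
    for c,p in obs:
        o,d=c.ray(p);d=d/np.linalg.norm(d);M=np.eye(3)-np.outer(d,d);A+=M;b+=M@o
    P=np.linalg.solve(A,b);return P,[np.round(c.proj(P)[0]-p,1) for c,p in obs]
def circ(c,z,R,x,y,n=36):
    t=np.arange(n)*2*np.pi/n
    return c.proj(np.stack([x+R*np.cos(t),y+R*np.sin(t),0*t+z],1))
E
```

```text
(no output)
```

View pics/topc.png

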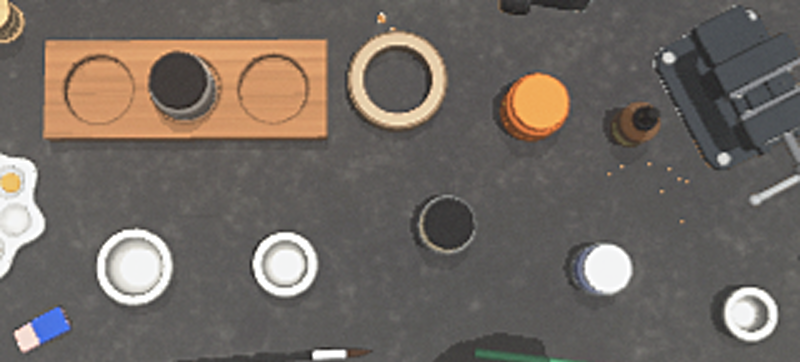

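View pics/scenec.png

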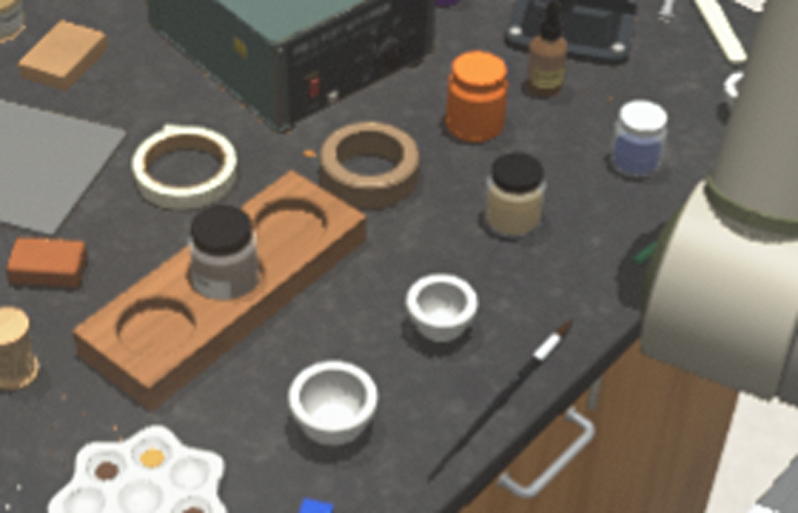

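```bash
python3 - <<'E'
from rig import env
from h import *
t=Cam(env.get_image('top'));s=Cam(env.get_image('scene'))
tp={'large':(233.6,296.4,.04),'med':(294,296,.037),'small':(479.6,315.6,.034),'ring':(338.5,221.8,.03),'wellL':(219.4,225.8,.03),'wellR':(289.2,225.6,.03),'ochre':(358.4,279,.062),'blue':(422,297.3,.058),'brown':(251.8,221.8,.085)}
def sc(x,y): return (x/2.85+200,y/2.85+180)
sp={'large':sc(333,400),'med':sc(441,302),'ring':sc(369,161),'wellL':sc(156,324),'wellR':sc(291,224),'ochre':sc(517,173),'blue':sc(641,114),'brown':sc(222,228)}
for k,(u,v,z) in tp.items():
    P=t.atz((u,v),z)
    print(k,P.round(4),np.hypot(*P[:2]).round(3), *( (tri([(t,(u,v)),(s,sp[k])])[0].round(4), ) if k in sp else ()))
# stand corners top face
for p in [(44,40),(327,40),(327,139),(45,139)]:
    print(t.atz((p[0]/2.5+180,p[1]/2.5+190),.03).round(4))
E
```

```text
large [0.4323 0.28   0.04  ] 0.515 [0.4331 0.2818 0.0319]
med [0.4357 0.1453 0.037 ] 0.459 [0.4372 0.1466 0.0323]
small [ 0.3998 -0.2716  0.034 ] 0.483
ring [0.6071 0.0478 0.03  ] 0.609 [0.6093 0.0477 0.0184]
wellL [0.5926 0.3202 0.03  ] 0.674 [0.5935 0.321  0.0293]
wellR [0.5961 0.1606 0.03  ] 0.617 [0.5974 0.1614 0.0262]
ochre [0.4752 0.0031 0.062 ] 0.475 [0.4754 0.0027 0.0568]
blue [ 0.4377 -0.1379  0.058 ] 0.459 [ 0.4387 -0.1369  0.0597]
brown [0.5946 0.2392 0.085 ] 0.641 [0.5964 0.2407 0.0789]
[0.6375 0.372  0.03  ]
[0.6427 0.1121 0.03  ]
[0.551  0.1102 0.03  ]
[0.5461 0.3669 0.03  ]
```

Candidates, as top-image pixels:
- **Covers:** the three are (234,296) at about 68 mm, (294,296) at about 58 mm and (480,316) at about 49 mm. The palette (168,272) and the white disc (178,93) are not covers.
- **Ring:** the cork ring is (339,222). The pale tape roll (291,168) is not.
- **Ochre jar:** it is (358,279). The orange jar (394,232), the brown jar (252,222) and the stock jars (302–370,35) are not.
- **Blue jar:** it has the white lid, at (422,297).

The crops agree with these choices, so I'm going closer with the wrist camera.

apply_moves(plan=[{"tx":180,"ty":340,"rz":1.1,"jaw":1},{"tx":180,"ty":340,"rz":1.1,"jaw":1},{"tx":180,"ty":340,"rz":1.1,"jaw":1},{"tx":180,"ty":340,"rz":1.1,"jaw":1},{"tx":180,"ty":340,"rz":1.1,"jaw":1},{"tx":180,"ty":340,"rz":1.1,"jaw":1},{"tx":180,"ty":340,"rz":1.1,"jaw":1},{"tx":180,"ty":340,"rz":1.1,"jaw":1},{"tx":180,"ty":340,"rz":1.1,"jaw":1},{"tx":180,"ty":340,"rz":1.1,"jaw":1},{"tx":180,"ty":340,"rz":1.1,"jaw":1},{"tx":180,"ty":340,"rz":1.1,"jaw":1}])

```text
validation failed for argument at $.pl...
```

```bash
cat > snap.py <<'E'
import sys,pickle,cv2
from rig import env
n=sys.argv[1]
for c in sys.argv[2:] or ['wrist']:
    s=env.observe();d=env.get_image(c);d['state']=s
    pickle.dump(d,open(f'pics/{n}_{c}.pkl','wb'));cv2.imwrite(f'pics/{n}_{c}.png',d['image'][:,:,::-1])
print(s['time_s'],s['position'].round(4),s['tool_rot'].round(4).tolist(),s['ft_force'].round(2),round(s['grip_width'],4))
E
python3 snap.py v1
```

```text
0.25 [ 0.2494 -0.49    0.231 ] [[0.8912, 0.4536, -0.0002], [0.4536, -0.8912, 0.0007], [0.0001, -0.0007, -1.0]] [-1.14 -0.26 -0.36] 0.0852
```

View pics/v1_wrist.png

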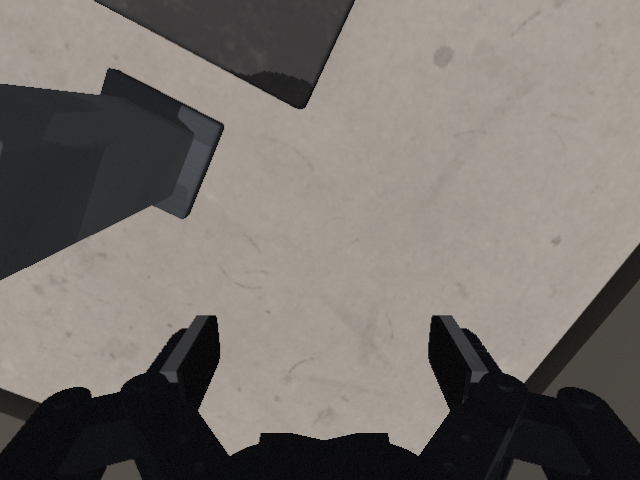

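apply_moves(plan=[{"tx":20.0,"ty":30.0,"tz":0.0,"rx":0.0,"ry":0.0,"rz":0.1,"jaw":0.9}])

```text
time_s: 0.4
position: [0.2682, -0.462, 0.2305]
tool_rot: [[0.843, 0.538, -0.001], [0.538, -0.843, -0.0], [-0.001, -0.0, -1.0]]
ft_force: [0.5, 0.5, 0.0]
grip_width: 0.0812
```

apply_moves(plan=[{"tx":160,"ty":310,"rz":1.0,"jaw":0.9},{"tx":160,"ty":310,"rz":1.0,"jaw":0.9},{"tx":160,"ty":310,"rz":1.0,"jaw":0.9},{"tx":160,"ty":310,"rz":1.0,"jaw":0.9},{"tx":160,"ty":310,"rz":1.0,"jaw":0.9},{"tx":160,"ty":310,"rz":1.0,"jaw":0.9},{"tx":160,"ty":310,"rz":1.0,"jaw":0.9},{"tx":160,"ty":310,"rz":1.0,"jaw":0.9},{"tx":160,"ty":310,"rz":1.0,"jaw":0.9},{"tx":160,"ty":310,"rz":1.0,"jaw":0.9}])

```text
validation failed for argument at $.pl...
```

```bash
python3 snap.py v2
```

```text
0.4 [ 0.2682 -0.462   0.2305] [[0.8427, 0.5384, -0.0007], [0.5384, -0.8427, -0.0], [-0.0006, -0.0004, -1.0]] [0.45 0.52 0.03] 0.0812
```

View pics/v2_wrist.png

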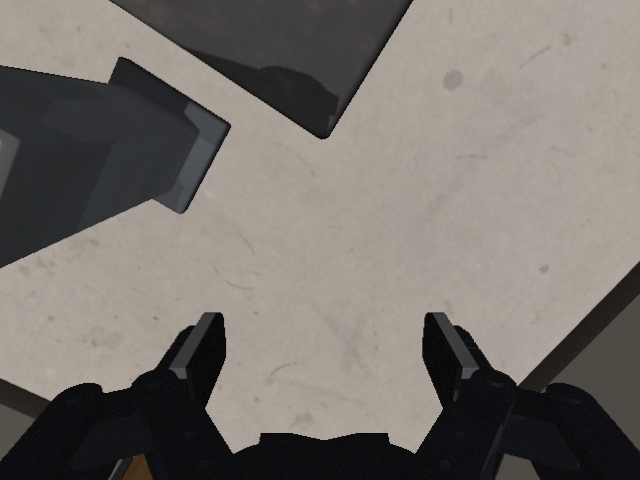

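All seven keys have to be in every row, so I'm sending the move again that way.

apply_moves(plan=[{"tx":160,"ty":310,"tz":0,"rx":0,"ry":0,"rz":1.0,"jaw":1},{"tx":160,"ty":310,"tz":0,"rx":0,"ry":0,"rz":1.0,"jaw":1},{"tx":160,"ty":310,"tz":0,"rx":0,"ry":0,"rz":1.0,"jaw":1},{"tx":160,"ty":310,"tz":0,"rx":0,"ry":0,"rz":1.0,"jaw":1},{"tx":160,"ty":310,"tz":0,"rx":0,"ry":0,"rz":1.0,"jaw":1},{"tx":160,"ty":310,"tz":0,"rx":0,"ry":0,"rz":1.0,"jaw":1},{"tx":160,"ty":310,"tz":0,"rx":0,"ry":0,"rz":1.0,"jaw":1},{"tx":160,"ty":310,"tz":0,"rx":0,"ry":0,"rz":1.0,"jaw":1},{"tx":160,"ty":310,"tz":0,"rx":0,"ry":0,"rz":1.0,"jaw":1},{"tx":160,"ty":310,"tz":0,"rx":0,"ry":0,"rz":1.0,"jaw":1}])

```text
time_s: 1.45
position: [0.4312, -0.147, 0.2309]
tool_rot: [[-0.008, 1.0, -0.002], [1.0, 0.008, 0.002], [0.002, -0.002, -1.0]]
ft_force: [-0.1, -0.8, -0.4]
grip_width: 0.0857
```

```bash
python3 snap.py v3
```

```text
1.45 [ 0.4312 -0.147   0.2309] [[-0.0076, 1.0, -0.0023], [1.0, 0.0076, 0.002], [0.002, -0.0023, -1.0]] [-0.06 -0.82 -0.42] 0.0857
```

View pics/v3_wrist.png

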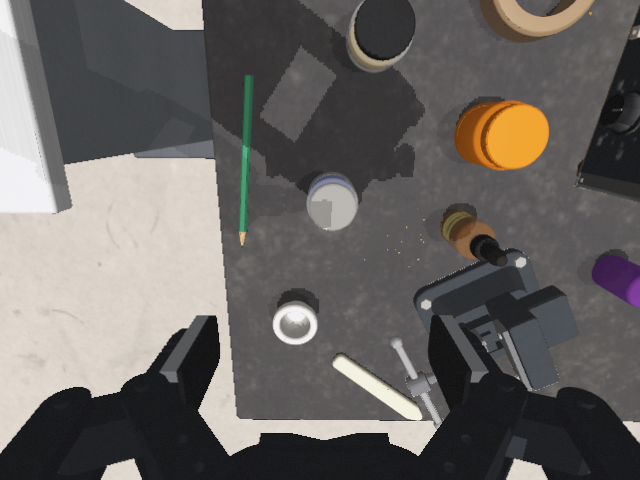

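The wrist view shows the small cover at (295,323), the blue jar's lid at (332,202), the ochre jar's lid at (385,28) and the dropper bottle at (485,245). Next I'll go over the large and medium covers, the stand and the ring.

apply_moves(plan=[{"tx":50,"ty":345,"tz":0,"rx":0,"ry":0,"rz":0,"jaw":1},{"tx":50,"ty":345,"tz":0,"rx":0,"ry":0,"rz":0,"jaw":1},{"tx":50,"ty":345,"tz":0,"rx":0,"ry":0,"rz":0,"jaw":1},{"tx":50,"ty":345,"tz":0,"rx":0,"ry":0,"rz":0,"jaw":1},{"tx":50,"ty":345,"tz":0,"rx":0,"ry":0,"rz":0,"jaw":1},{"tx":50,"ty":345,"tz":0,"rx":0,"ry":0,"rz":0,"jaw":1},{"tx":50,"ty":345,"tz":0,"rx":0,"ry":0,"rz":0,"jaw":1},{"tx":50,"ty":345,"tz":0,"rx":0,"ry":0,"rz":0,"jaw":1},{"tx":50,"ty":345,"tz":0,"rx":0,"ry":0,"rz":0,"jaw":1},{"tx":50,"ty":345,"tz":0,"rx":0,"ry":0,"rz":0,"jaw":1}])

```text
time_s: 2.5
position: [0.4815, 0.1959, 0.2308]
tool_rot: [[-0.004, 1.0, -0.003], [1.0, 0.004, 0.002], [0.002, -0.003, -1.0]]
ft_force: [0.2, -0.3, -0.6]
grip_width: 0.0853
```

```bash
python3 snap.py v4 wrist top scene
```

```text
2.6 [0.4814 0.196  0.231 ] [[-0.0041, 1.0, -0.0023], [1.0, 0.0041, 0.0019], [0.0019, -0.0023, -1.0]] [-0.2  -0.27  0.15] 0.0851
```

View pics/v4_wrist.png

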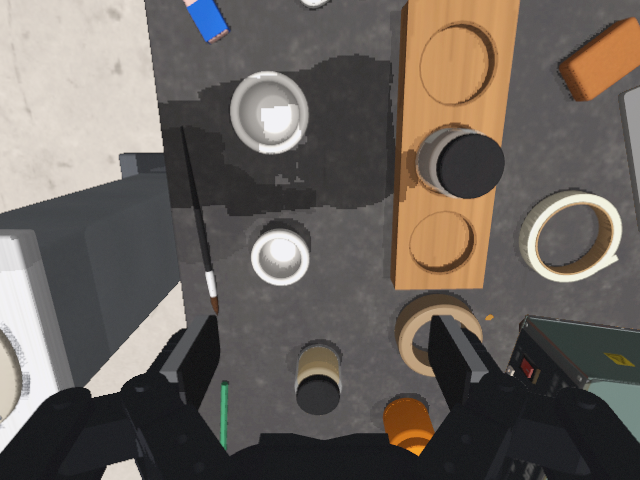

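```bash
cat >> h.py <<'E'
import pickle
def load(n): d=pickle.load(open(f'pics/{n}.pkl','rb'));c=Cam(d);c.state=d['state'];return c
def hullmask_c(c,x,y,z0,circs):
    pts=np.vstack([circ(c,z0+z,R,x,y) for z,R in circs]).astype(np.float32)
    h=cv2.convexHull(pts);m=cv2.moments(h);return np.array([m['m10']/m['m00'],m['m01']/m['m00']]),m['m00'],h
def blob(c,fn,px,rad=60):
    m=fn(c.img).astype(np.uint8);n,l,st,ce=cv2.connectedComponentsWithStats(m)
    ys,xs=np.nonzero(m);i=np.argmin((xs-px[0])**2+(ys-px[1])**2);k=l[ys[i],xs[i]]
    cn,_=cv2.findContours((l==k).astype(np.uint8),cv2.RETR_EXTERNAL,cv2.CHAIN_APPROX_NONE)
    h=cv2.convexHull(max(cn,key=cv2.contourArea));
    mm=cv2.fillConvexPoly(np.zeros(m.shape,np.uint8),h,1);M=cv2.moments(mm,True)
    return np.array([M['m10']/M['m00'],M['m01']/M['m00']]),M['m00'],h
def fitxy(c,cen,circs,z0,x,y):
    r=least_squares(lambda p:hullmask_c(c,p[0],p[1],z0,circs)[0]-cen,[x,y],x_scale=.01,diff_step=1e-4);return r.x
COV={'large':[(.04,.034),(.028,.034),(.028,.03),(0,.013)],'med':[(.037,.029),(.025,.029),(.025,.0243),(0,.011)],'small':[(.034,.024),(.022,.024),(.022,.0191),(0,.009)]}
E
python3 - <<'E'
from h import *
w=lambda im:(im.min(2)>105)&(im.max(2).astype(int)-im.min(2)<40)
G={'large':(.432,.28),'med':(.4365,.146),'small':(.40,-.2716)}
obs=[('top','large',(234,290)),('v4_wrist','large',(240,110)),('v4_scene','large',None),('top','med',(294,287)),('v4_wrist','med',(255,258)),('v4_scene','med',None),('top','small',(480,307)),('v3_wrist','small',(275,323))]
for v,k,px in obs:
    c=load({'top':'v4_top'}.get(v,v)); 
    if v=='top':
        im=cv2.imread('pics/top0.png')[:,:,::-1];c.img=im
    if 'scene' in v: c.img=cv2.imread('pics/scene0.png')[:,:,::-1]
    if px is None: px=c.proj([*G[k],.038])[0]
    cen,A,h=blob(c,w,px); x=fitxy(c,cen,COV[k],0,*G[k]);x5=fitxy(c,cen,COV[k],.005,*G[k]);_,A2,_=hullmask_c(c,*x,0,COV[k])
    print(v,k,cen.round(1),int(A),int(A2),x.round(4),'z+5',x5.round(4))
E
```

```text
top large [233.3 296.3] 776 748 [0.4328 0.2815] z+5 [0.4327 0.2806]
v4_wrist large [269.  112.2] 5214 5235 [0.4332 0.2848] z+5 [0.4339 0.2847]
v4_scene large [316.5 319.6] 733 694 [0.4351 0.2819] z+5 [0.4323 0.2848]
top med [293.7 295.4] 554 528 [0.4371 0.1463] z+5 [0.437 0.146]
v4_wrist med [280.  257.5] 2685 2737 [0.4373 0.1494] z+5 [0.438  0.1513]
v4_scene med [354.5 286.1] 462 445 [0.4403 0.1464] z+5 [0.4375 0.1501]
top small [479.9 315.4] 394 391 [ 0.4003 -0.2738] z+5 [ 0.4004 -0.2723]
v3_wrist small [294.8 323.3] 1596 1643 [ 0.4004 -0.2699] z+5 [ 0.4008 -0.2669]
```

```bash
python3 - <<'E'
from h import *
for n,pts in [('v4_wrist',[(217,317,1),(431,317,1),(195,317,0),(453,317,0)]),]:
    c=load(n);R=np.array(c.state['tool_rot']);p=np.array(c.state['position'])
    print('cam in tool',(R.T@(c.T[:3,3]-p)).round(4)); g=c.state['grip_width']
    for u,v,inner in pts:
        o,d=c.ray((u,v));o=R.T@(o-p);d=R.T@d
        if inner:
            s=np.sign(u-323);t=(s*g/2-o[1])/d[1];print(u,v,(o+t*d).round(4))
        print('  at x=+.011',(o+(.011-o[0])/d[0]*d).round(4))
a=cv2.imread('pics/v4_wrist.png')[290:400,150:500];cv2.imwrite('pics/f.png',cv2.resize(a,None,fx=2.2,fy=2.2))
E
```

```text
cam in tool [ 0.0837 -0.0002 -0.1428]
217 317 [ 0.0096 -0.0426 -0.0142]
  at x=+.011 [ 0.011  -0.0418 -0.0167]
431 317 [ 0.0089  0.0426 -0.013 ]
  at x=+.011 [ 0.011   0.0414 -0.0167]
  at x=+.011 [ 0.011  -0.0504 -0.0167]
  at x=+.011 [ 0.011   0.05   -0.0167]
```

View pics/f.png

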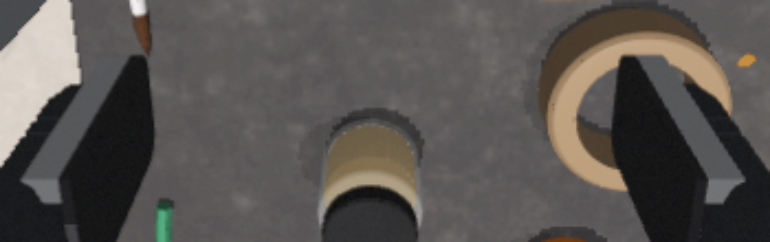

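apply_moves(plan=[{"tx":-48,"ty":87,"tz":-100,"rx":0,"ry":0,"rz":0,"jaw":1},{"tx":-48,"ty":87,"tz":-100,"rx":0,"ry":0,"rz":0,"jaw":1},{"tx":-48,"ty":87,"tz":-100,"rx":0,"ry":0,"rz":0,"jaw":1},{"tx":-48,"ty":87,"tz":-100,"rx":0,"ry":0,"rz":0,"jaw":1},{"tx":-48,"ty":87,"tz":-100,"rx":0,"ry":0,"rz":0,"jaw":1}])

```text
time_s: 3.15
position: [0.4338, 0.2827, 0.1313]
tool_rot: [[-0.004, 1.0, -0.002], [1.0, 0.004, 0.002], [0.002, -0.002, -1.0]]
ft_force: [0.2, -0.1, 0.6]
grip_width: 0.0856
```

```bash
python3 snap.py v5; python3 - <<'E'
from h import *
w=lambda im:(im.min(2)>90)&(im.max(2).astype(int)-im.min(2)<40)
c=load('v5_wrist');G=(.433,.283)
px=c.proj([G[0]-.03,G[1],.04])[0];cen,A,h=blob(c,w,px);print(px,cen,A,len(h))
im=c.img[:,:,::-1].copy()
x=fitxy(c,cen,COV['large'],0,*G);_,A2,h2=hullmask_c(c,*x,0,COV['large']);print(x,A2)
cv2.polylines(im,[h],1,(0,0,255));cv2.polylines(im,[h2.astype(int)],1,(0,255,0));cv2.imwrite('pics/v5o.png',im)
E
```

```text
3.15 [0.4338 0.2827 0.1313] [[-0.0043, 1.0, -0.002], [1.0, 0.0043, 0.0017], [0.0017, -0.002, -1.0]] [ 0.18 -0.05  0.64] 0.0856
[279.07982449 249.83079105] [381.59009711 213.00770605] 105242.0 21
[0.47138929 0.30672506] 8390.394815980922
```

View pics/v5o.png

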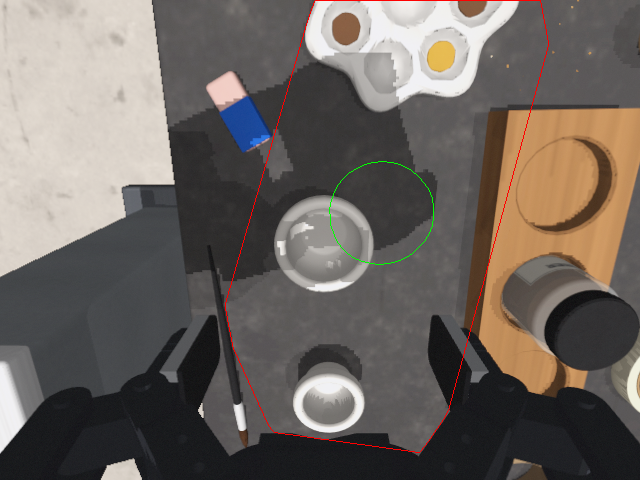

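```bash
cat >> h.py <<'E'
def fitcov(c,k,x,y,z0=0,thr=None,save=None,pad=12):
    _,_,h=hullmask_c(c,x,y,z0,COV[k]);bx,by,bw,bh=cv2.boundingRect(h)
    x0,y0=max(bx-pad,0),max(by-pad,0);g=c.img.min(2)[y0:by+bh+pad,x0:bx+bw+pad]
    g=cv2.GaussianBlur(g,(3,3),0)
    if thr is None: thr,_=cv2.threshold(g,0,255,cv2.THRESH_OTSU)
    m=(g>thr).astype(np.uint8);cn,_=cv2.findContours(m,cv2.RETR_EXTERNAL,cv2.CHAIN_APPROX_NONE)
    hh=cv2.convexHull(max(cn,key=cv2.contourArea))+np.array([x0,y0])
    mm=cv2.fillConvexPoly(np.zeros(c.img.shape[:2],np.uint8),hh,1);M=cv2.moments(mm,True);cen=np.array([M['m10'],M['m01']])/M['m00']
    r=fitxy(c,cen,COV[k],z0,x,y);_,A2,h2=hullmask_c(c,*r,z0,COV[k])
    if save:
        im=c.img[:,:,::-1].copy();cv2.polylines(im,[hh],1,(0,0,255));cv2.polylines(im,[h2.round().astype(int)],1,(0,255,0))
        im=im[max(y0-20,0):by+bh+pad+20,max(x0-20,0):bx+bw+pad+20];cv2.imwrite(save,cv2.resize(im,None,fx=3,fy=3))
    R=c.state['tool_rot'];p=c.state['position']
    rel=(R.T@(np.array([*r,z0])-p))[:2]
    return r.round(4),'tool xy',rel.round(4),'area',int(M['m00']),int(A2),'thr',thr
E
python3 - <<'E'
from h import *
c=load('v5_wrist')
print(fitcov(c,'large',.433,.2835,save='pics/v5f.png'))
print(fitcov(c,'large',.433,.2835,thr=100))
print(fitcov(c,'med',.437,.148))
c=load('v4_wrist')
print(fitcov(c,'large',.433,.2835,thr=100))
print(fitcov(c,'med',.437,.148))
E
```

```text
(array([0.4333, 0.2847]), 'tool xy', array([ 0.0017, -0.0002]), 'area', 7558, 7772, 'thr', 110.0)
(array([0.4334, 0.2845]), 'tool xy', array([ 0.0016, -0.0001]), 'area', 7696, 7769, 'thr', 100)
(array([0.4375, 0.1468]), 'tool xy', array([-0.1362,  0.0034]), 'area', 3366, 3945, 'thr', 146.0)
(array([0.4332, 0.2849]), 'tool xy', array([ 0.0887, -0.0472]), 'area', 5277, 5236, 'thr', 100)
(array([0.437 , 0.1488]), 'tool xy', array([-0.0473, -0.0441]), 'area', 2546, 2735, 'thr', 155.0)
```

View pics/v5f.png

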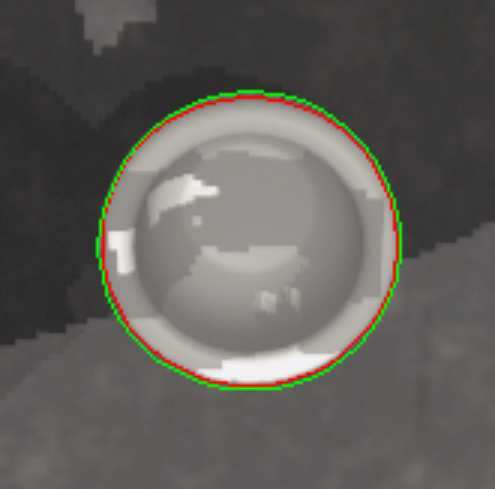

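apply_moves(plan=[{"tx":0,"ty":2,"tz":-40,"rx":0,"ry":0,"rz":0,"jaw":1},{"tx":0,"ty":2,"tz":-80,"rx":0,"ry":0,"rz":0,"jaw":1},{"tx":0,"ty":2,"tz":-108.5,"rx":0,"ry":0,"rz":0,"jaw":1},{"tx":0,"ty":2,"tz":-108.5,"rx":0,"ry":0,"rz":0,"jaw":1},{"tx":0,"ty":2,"tz":-108.5,"rx":0,"ry":0,"rz":0,"jaw":0.3},{"tx":0,"ty":2,"tz":-108.5,"rx":0,"ry":0,"rz":0,"jaw":0.3},{"tx":0,"ty":2,"tz":-108.5,"rx":0,"ry":0,"rz":0,"jaw":0.3},{"tx":0,"ty":2,"tz":-108.5,"rx":0,"ry":0,"rz":0,"jaw":0.3},{"tx":0,"ty":2,"tz":-108.5,"rx":0,"ry":0,"rz":0,"jaw":0.3}], grip_force=30)

```text
time_s: 4.1
position: [0.4358, 0.2845, 0.0258]
tool_rot: [[-0.003, 1.0, 0.004], [1.0, 0.003, 0.003], [0.003, 0.004, -1.0]]
ft_force: [-0.8, -2.6, 8.5]
grip_width: 0.0661
```

```bash
python3 snap.py v6 wrist scene
```

```text
4.15 [0.4358 0.2845 0.0258] [[-0.0034, 1.0, 0.0037], [1.0, 0.0033, 0.0032], [0.0032, 0.0037, -1.0]] [-0.8  -3.19  7.53] 0.0665
```

View pics/v6_wrist.png

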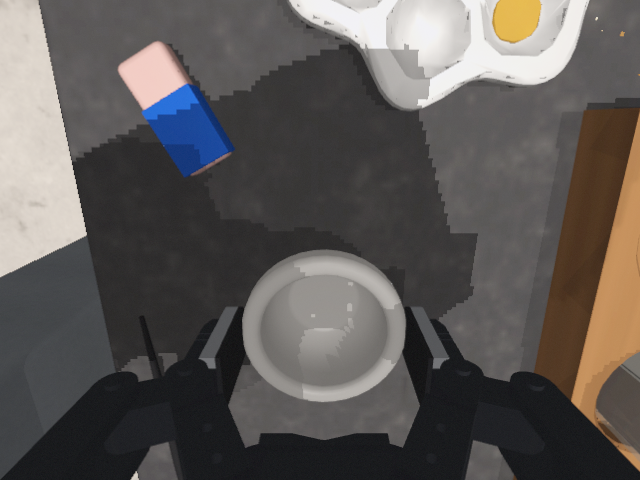

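```bash
python3 - <<'E'
from h import *
c=load('v6_wrist');R=np.array(c.state['tool_rot']);p=np.array(c.state['position'])
for u,v in [(242,308),(406,308)]:
    o,d=c.ray((u,v));o=R.T@(o-p);d=R.T@d;s=np.sign(u-323);t=(s*.0333-o[1])/d[1];print((o+t*d).round(4))
a=c.img[230:420,200:450,::-1];cv2.imwrite('pics/v6c.png',cv2.resize(a,None,fx=3,fy=3))
E
```

```text
[ 0.0117 -0.0333 -0.0107]
[ 0.0108  0.0333 -0.0091]
```

View pics/v6c.png

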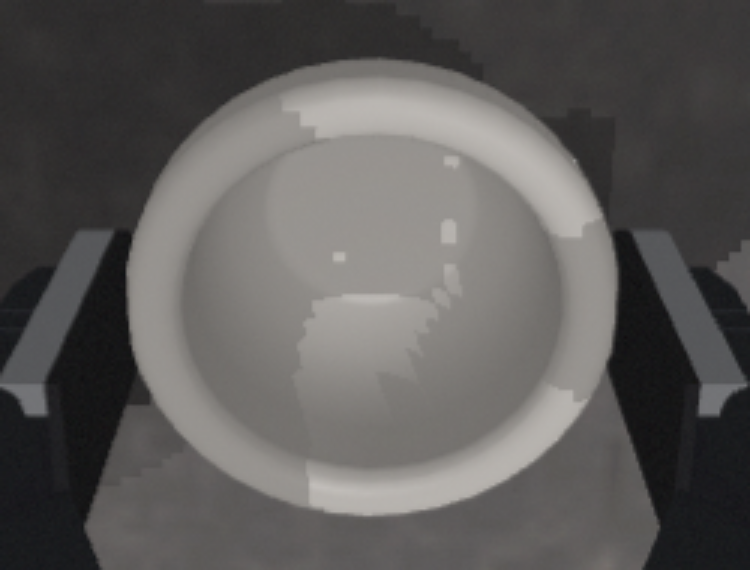

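Grip is on only about 5 mm of the rim band, so I'll reopen and take it a bit lower.

apply_moves(plan=[{"tx":-1,"ty":0,"tz":0,"rx":0,"ry":0,"rz":0,"jaw":1},{"tx":-1,"ty":0,"tz":0,"rx":0,"ry":0,"rz":0,"jaw":1},{"tx":-1,"ty":0,"tz":-6,"rx":0,"ry":0,"rz":0,"jaw":1},{"tx":-1,"ty":0,"tz":-6,"rx":0,"ry":0,"rz":0,"jaw":1},{"tx":-1,"ty":0,"tz":-6,"rx":0,"ry":0,"rz":0,"jaw":1}])

```text
time_s: 4.7
position: [0.4346, 0.2845, 0.0195]
tool_rot: [[-0.003, 1.0, 0.003], [1.0, 0.003, 0.003], [0.003, 0.003, -1.0]]
ft_force: [-0.7, -0.1, -0.2]
grip_width: 0.0853
```

apply_moves(plan=[{"tx":0,"ty":0,"tz":0,"rx":0,"ry":0,"rz":0,"jaw":0.7},{"tx":0,"ty":0,"tz":0,"rx":0,"ry":0,"rz":0,"jaw":0.5},{"tx":0,"ty":0,"tz":0,"rx":0,"ry":0,"rz":0,"jaw":0.5},{"tx":0,"ty":0,"tz":0,"rx":0,"ry":0,"rz":0,"jaw":0.5},{"tx":0,"ty":0,"tz":0,"rx":0,"ry":0,"rz":0,"jaw":0.5}], grip_force=25)

```text
time_s: 5.2
position: [0.4348, 0.2846, 0.0198]
tool_rot: [[-0.003, 1.0, 0.004], [1.0, 0.003, 0.003], [0.003, 0.004, -1.0]]
ft_force: [-1.3, 0.5, 4.4]
grip_width: 0.0666
```

```bash
python3 snap.py v7 wrist; python3 - <<'E'
from h import *
c=load('v7_wrist')
a=c.img[200:440,160:490,::-1];cv2.imwrite('pics/v7c.png',cv2.resize(a,None,fx=2.4,fy=2.4))
E
```

```text
5.2 [0.4348 0.2846 0.0198] [[-0.0034, 1.0, 0.0035], [1.0, 0.0034, 0.0032], [0.0032, 0.0036, -1.0]] [-1.31  0.46  4.42] 0.0666
```

View pics/v7c.png

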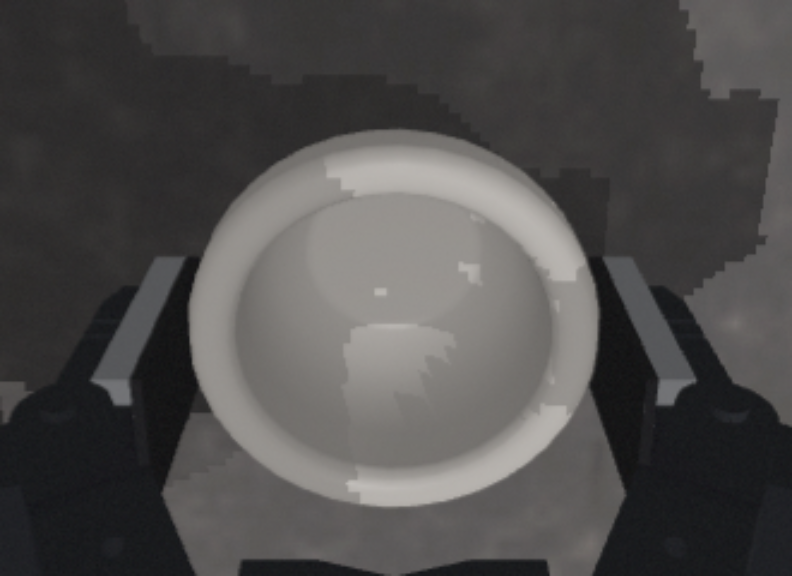

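apply_moves(plan=[{"tx":0,"ty":0,"tz":0,"rx":0,"ry":0,"rz":0,"jaw":0.8},{"tx":0,"ty":0,"tz":2.5,"rx":0,"ry":-0.003,"rz":0,"jaw":0.8},{"tx":0,"ty":0,"tz":2.5,"rx":0,"ry":0,"rz":0,"jaw":0.8},{"tx":0,"ty":0,"tz":2.5,"rx":0,"ry":0,"rz":0,"jaw":0.5},{"tx":0,"ty":0,"tz":2.5,"rx":0,"ry":0,"rz":0,"jaw":0.5},{"tx":0,"ty":0,"tz":2.5,"rx":0,"ry":0,"rz":0,"jaw":0.5},{"tx":0,"ty":0,"tz":2.5,"rx":0,"ry":0,"rz":0,"jaw":0.5},{"tx":0,"ty":0,"tz":7,"rx":0,"ry":0,"rz":0,"jaw":0.5},{"tx":0,"ty":0,"tz":12,"rx":0,"ry":0,"rz":0,"jaw":0.5},{"tx":0,"ty":0,"tz":12,"rx":0,"ry":0,"rz":0,"jaw":0.5}], grip_force=25)

```text
time_s: 6.25
position: [0.435, 0.2847, 0.0324]
tool_rot: [[-0.003, 1.0, 0.004], [1.0, 0.003, 0.004], [0.004, 0.004, -1.0]]
ft_force: [0.7, -1.2, -2.6]
grip_width: 0.0666
```

```bash
python3 snap.py v8 wrist; python3 - <<'E'
from h import *
c=load('v8_wrist')
print(fitcov(c,'large',.4347,.2846,z0=c.state['position'][2]-.0223,save='pics/v8c.png'))
E
```

```text
6.25 [0.435  0.2847 0.0324] [[-0.0035, 1.0, 0.0045], [1.0, 0.0035, 0.0036], [0.0036, 0.0045, -1.0]] [ 0.71 -1.19 -2.56] 0.0666
(array([0.4347, 0.2861]), 'tool xy', array([ 0.0013, -0.0004]), 'area', 20506, 21635, 'thr', 99.0)
```

View pics/v8c.png

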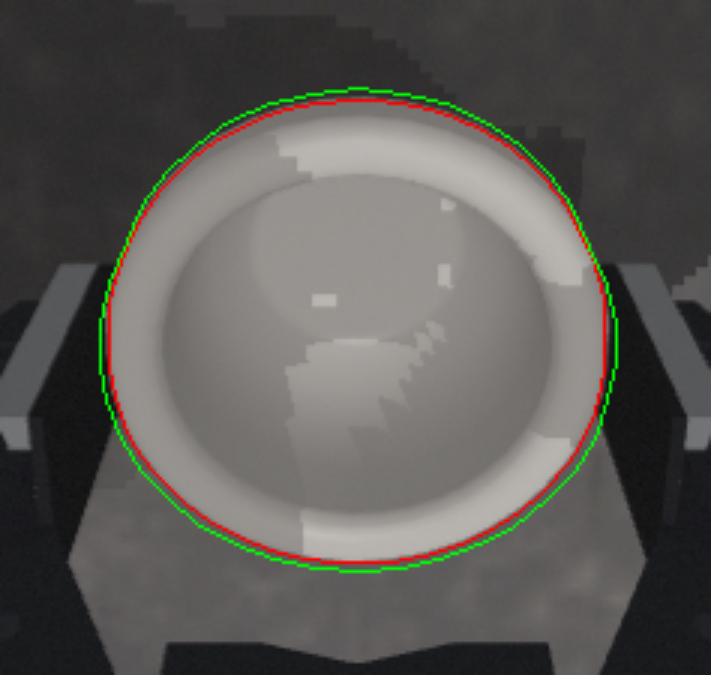

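apply_moves(plan=[{"tx":0,"ty":0,"tz":40,"rx":-0.0036,"ry":0.0045,"rz":0,"jaw":0.5},{"tx":0,"ty":0,"tz":85,"rx":-0.0036,"ry":0.0045,"rz":0,"jaw":0.5},{"tx":0,"ty":0,"tz":118,"rx":-0.0036,"ry":0.0045,"rz":0,"jaw":0.5},{"tx":20,"ty":-35,"tz":118,"rx":-0.0036,"ry":0.0045,"rz":0,"jaw":0.5},{"tx":42,"ty":-75,"tz":118,"rx":-0.0036,"ry":0.0045,"rz":0,"jaw":0.5},{"tx":64,"ty":-115,"tz":118,"rx":-0.0036,"ry":0.0045,"rz":0,"jaw":0.5},{"tx":86,"ty":-155,"tz":118,"rx":-0.0036,"ry":0.0045,"rz":0,"jaw":0.5},{"tx":110,"ty":-195,"tz":118,"rx":-0.0036,"ry":0.0045,"rz":0,"jaw":0.5},{"tx":134,"ty":-235,"tz":118,"rx":-0.0036,"ry":0.0045,"rz":0,"jaw":0.5},{"tx":156,"ty":-275,"tz":118,"rx":-0.0036,"ry":0.0045,"rz":0,"jaw":0.5},{"tx":172,"ty":-305,"tz":118,"rx":-0.0036,"ry":0.0045,"rz":0,"jaw":0.5},{"tx":172,"ty":-305,"tz":118,"rx":-0.0036,"ry":0.0045,"rz":0,"jaw":0.5}])

```text
time_s: 7.5
position: [0.6083, -0.0243, 0.1493]
tool_rot: [[0.001, 1.0, -0.0], [1.0, -0.001, -0.001], [-0.001, -0.0, -1.0]]
ft_force: [-0.9, 1.0, -2.0]
grip_width: 0.0667
```

```bash
python3 snap.py v9 wrist; python3 - <<'E'
from h import *
c=load('v9_wrist');z=c.state['position'][2]-.0223
for dz in (0,-.002,-.004): print(fitcov(c,'large',.607,-.02,z0=z+dz,thr=100))
E
```

```text
7.5 [ 0.6083 -0.0243  0.1493] [[0.0009, 1.0, -0.0003], [1.0, -0.0009, -0.0009], [-0.0009, -0.0003, -1.0]] [-0.87  0.98 -2.02] 0.0667
(array([ 0.607 , -0.0191]), 'tool xy', array([ 0.0052, -0.0013]), 'area', 36689, 22030, 'thr', 100)
(array([ 0.6069, -0.0191]), 'tool xy', array([ 0.0052, -0.0013]), 'area', 36195, 21488, 'thr', 100)
(array([ 0.6068, -0.0192]), 'tool xy', array([ 0.0051, -0.0014]), 'area', 35310, 20968, 'thr', 100)
```

View pics/v9_wrist.png

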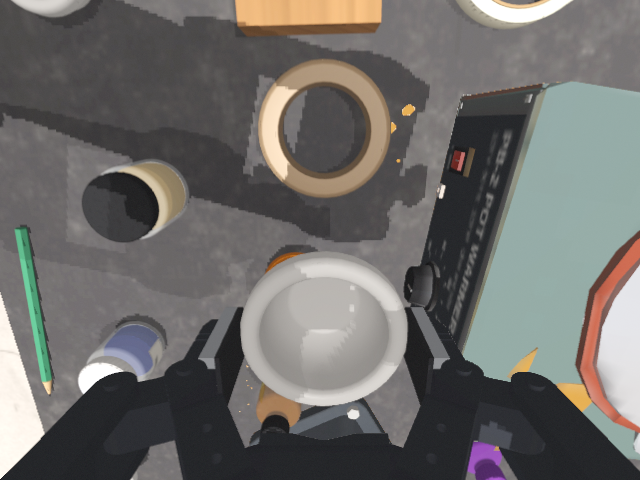

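```bash
cat >> h.py <<'E'
def overlay(c,name,circs,box,f=4):
    im=cv2.resize(c.img[box[1]:box[3],box[0]:box[2],::-1],None,fx=f,fy=f,interpolation=cv2.INTER_CUBIC)
    for x,y,z,R,col in circs:
        p=(circ(c,z,R,x,y,90)-[box[0]-.5,box[1]-.5])*f
        cv2.polylines(im,[p.round().astype(int)],1,col,1)
    cv2.imwrite(name,im)
E
python3 - <<'E'
from h import *
c=load('v9_wrist')
im=c.img.astype(int);hsv=cv2.cvtColor(c.img,cv2.COLOR_RGB2HSV)
m=((im[:,:,0]-im[:,:,2]>45)&(im[:,:,0]>120)).astype(np.uint8);m[:50]=0;m[205:]=0;m[:,:250]=0;m[:,400:]=0
n,l,st,ce=cv2.connectedComponentsWithStats(m);k=1+np.argmax(st[1:,4])
cn,h=cv2.findContours((l==k).astype(np.uint8),cv2.RETR_CCOMP,cv2.CHAIN_APPROX_NONE)
for q in cn:
    if len(q)>60: print(len(q),cv2.fitEllipse(q))
cc=max(cn,key=len);hu=cv2.convexHull(cc);mm=cv2.fillConvexPoly(np.zeros(m.shape,np.uint8),hu,1);M=cv2.moments(mm,True);cen=np.array([M['m10'],M['m01']])/M['m00']
r=fitxy(c,cen,[(.03,.046)],0,.607,.048);print('outer top only',r,M['m00'],hullmask_c(c,*r,0,[(.03,.046)])[1])
r2=fitxy(c,cen,[(.03,.046),(0,.046)],0,.607,.048);print('hull',r2)
overlay(c,'pics/v9r.png',[(*r,.03,.046,(0,255,0)),(*r,.03,.0315,(255,0,0))],(240,50,420,205))
E
```

```text
380 ((323.7906799316406, 127.94586944580078), (131.2076873779297, 136.04824829101562), 2.729808807373047)
271 ((324.4112243652344, 130.06764221191406), (93.26986694335938, 98.30992126464844), 3.076885223388672)
outer top only [0.60800522 0.05131822] 14327.0 14865.017897346464
hull [0.60800522 0.05131822]
```

View pics/v9r.png

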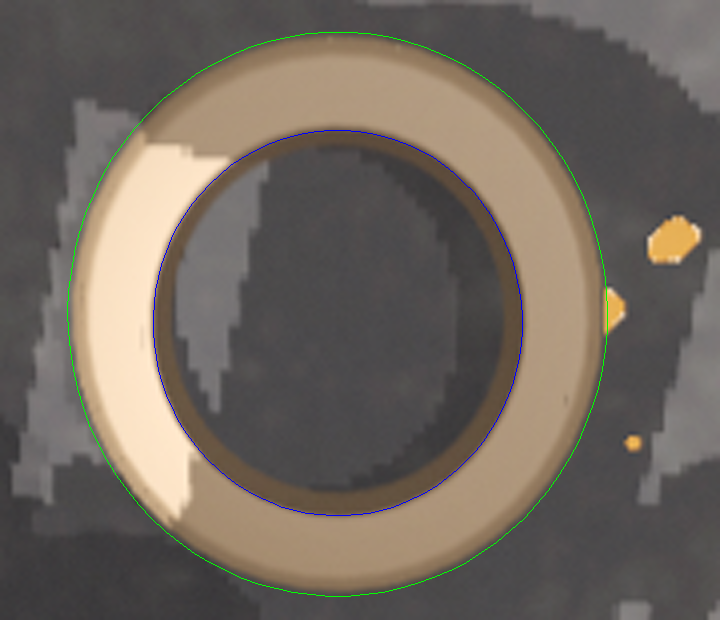

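Wrist and top views agree on the cover-to-ring displacement of about (+175, −233.5) mm. The target TCP is about (0.6084, 0.0513).

apply_moves(plan=[{"tx":0,"ty":35,"tz":0,"rx":0,"ry":0,"rz":0,"jaw":0.5},{"tx":0,"ty":75.6,"tz":0,"rx":0,"ry":0,"rz":0,"jaw":0.5},{"tx":0,"ty":75.6,"tz":-30,"rx":0,"ry":0,"rz":0,"jaw":0.5},{"tx":0,"ty":75.6,"tz":-60,"rx":0,"ry":0,"rz":0,"jaw":0.5},{"tx":0,"ty":75.6,"tz":-80,"rx":0,"ry":0,"rz":0,"jaw":0.5},{"tx":0,"ty":75.6,"tz":-95,"rx":0,"ry":0,"rz":0,"jaw":0.5},{"tx":0,"ty":75.6,"tz":-95,"rx":0,"ry":0,"rz":0,"jaw":0.5}])

```text
time_s: 8.25
position: [0.6054, 0.0547, 0.0523]
tool_rot: [[-0.002, 1.0, -0.006], [1.0, 0.002, 0.001], [0.001, -0.006, -1.0]]
ft_force: [0.1, -0.7, -2.0]
grip_width: 0.0665
```

```bash
python3 snap.py v10 wrist
```

```text
8.25 [0.6054 0.0547 0.0523] [[-0.0018, 1.0, -0.0062], [1.0, 0.0018, 0.0007], [0.0007, -0.0062, -1.0]] [ 0.12 -0.73 -2.05] 0.0665
```

View pics/v10_wrist.png

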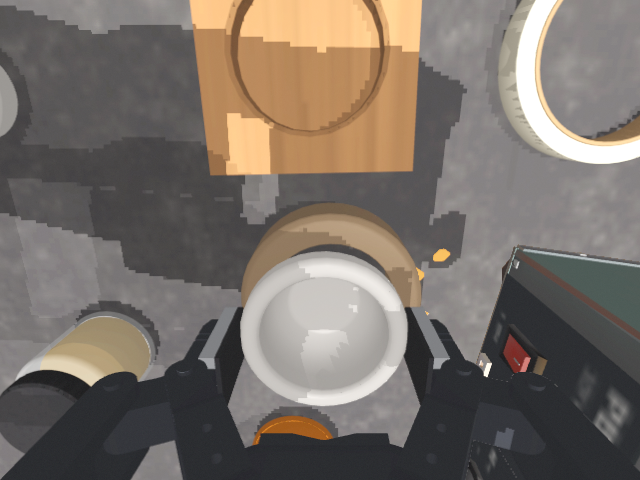

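apply_moves(plan=[{"tx":3.0,"ty":-3.4,"tz":-3,"rx":-0.0007,"ry":-0.0062,"rz":0,"jaw":0.5},{"tx":3.0,"ty":-3.4,"tz":-3,"rx":-0.0007,"ry":-0.0062,"rz":0,"jaw":0.5},{"tx":3.0,"ty":-3.4,"tz":-3,"rx":-0.0007,"ry":-0.0062,"rz":0,"jaw":0.5}])

```text
time_s: 8.6
position: [0.6095, 0.051, 0.0514]
tool_rot: [[-0.002, 1.0, 0.004], [1.0, 0.002, -0.0], [-0.0, 0.004, -1.0]]
ft_force: [0.5, -0.2, -0.4]
grip_width: 0.0666
```

apply_moves(plan=[{"tx":-1.0,"ty":0.3,"tz":-4,"rx":0,"ry":0.002,"rz":0,"jaw":0.5},{"tx":-1.0,"ty":0.3,"tz":-8,"rx":0,"ry":0.002,"rz":0,"jaw":0.5},{"tx":-1.0,"ty":0.3,"tz":-8,"rx":0,"ry":0.002,"rz":0,"jaw":0.5}])

```text
time_s: 8.9
position: [0.6082, 0.0513, 0.0428]
tool_rot: [[-0.001, 1.0, 0.001], [1.0, 0.001, -0.0], [-0.0, 0.001, -1.0]]
ft_force: [0.3, 0.7, -1.5]
grip_width: 0.0662
```

```bash
python3 snap.py v11 wrist; python3 - <<'E'
from h import *
c=load('v11_wrist')
cv2.imwrite('pics/v11c.png',cv2.resize(c.img[180:430,210:460,::-1],None,fx=2.4,fy=2.4))
E
```

```text
8.9 [0.6082 0.0513 0.0428] [[-0.0015, 1.0, 0.0005], [1.0, 0.0015, -0.0003], [-0.0003, 0.0005, -1.0]] [ 0.26  0.69 -1.52] 0.0662
```

View pics/v11c.png

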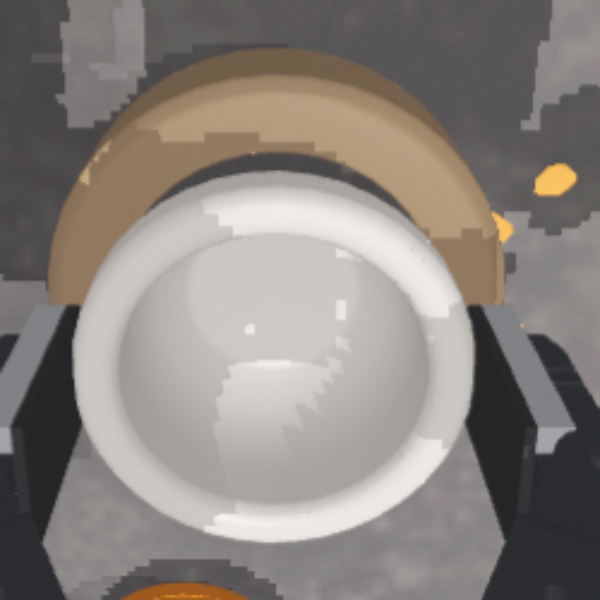

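apply_moves(plan=[{"tx":0.2,"ty":0,"tz":-6,"rx":0,"ry":0,"rz":0,"jaw":0.5},{"tx":0.2,"ty":0,"tz":-11,"rx":0,"ry":0,"rz":0,"jaw":0.5},{"tx":0.2,"ty":0,"tz":-14,"rx":0,"ry":0,"rz":0,"jaw":0.5},{"tx":0.2,"ty":0,"tz":-14,"rx":0,"ry":0,"rz":0,"jaw":0.5}])

```text
time_s: 9.35
position: [0.6082, 0.0514, 0.0284]
tool_rot: [[-0.001, 1.0, -0.0], [1.0, 0.001, -0.0], [-0.0, -0.0, -1.0]]
ft_force: [0.7, -0.0, -1.6]
grip_width: 0.0665
```

No contact yet, with about 4 mm left to go.

apply_moves(plan=[{"tx":0.2,"ty":0,"tz":-2,"rx":0,"ry":0,"rz":0,"jaw":0.5},{"tx":0.2,"ty":0,"tz":-3,"rx":0,"ry":0,"rz":0,"jaw":0.5},{"tx":0.2,"ty":0,"tz":-4,"rx":0,"ry":0,"rz":0,"jaw":0.5},{"tx":0.2,"ty":0,"tz":-4.5,"rx":0,"ry":0,"rz":0,"jaw":0.5}])

```text
time_s: 9.75
position: [0.6085, 0.0513, 0.0247]
tool_rot: [[-0.002, 1.0, 0.0], [1.0, 0.002, -0.0], [-0.0, 0.0, -1.0]]
ft_force: [-4.3, -0.3, 8.3]
grip_width: 0.0662
```

```bash
python3 snap.py v12 wrist scene; python3 - <<'E'
from h import *
c=load('v12_wrist');d=load('v12_scene')
a=cv2.resize(c.img[200:430,210:460,::-1],None,fx=1.6,fy=1.6);b=cv2.resize(d.img[190:270,285:375,::-1],None,fx=4,fy=4.6)
cv2.imwrite('pics/v12c.png',np.hstack([a,b[:368]]))
E
```

```text
9.8 [0.6085 0.0513 0.0248] [[-0.0016, 1.0, 0.0005], [1.0, 0.0016, -0.0004], [-0.0004, 0.0005, -1.0]] [-2.72 -0.44  5.99] 0.0666
```

View pics/v12c.png

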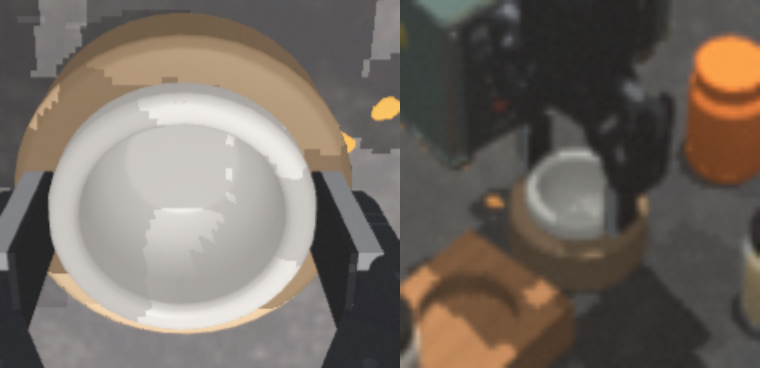

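apply_moves(plan=[{"tx":0,"ty":0,"tz":0,"rx":0,"ry":0,"rz":0,"jaw":0.8},{"tx":0,"ty":0,"tz":0,"rx":0,"ry":0,"rz":0,"jaw":1},{"tx":0,"ty":0,"tz":0,"rx":0,"ry":0,"rz":0,"jaw":1},{"tx":0,"ty":0,"tz":30,"rx":0,"ry":0,"rz":0,"jaw":1},{"tx":0,"ty":0,"tz":70,"rx":0,"ry":0,"rz":0,"jaw":1},{"tx":0,"ty":-30,"tz":110,"rx":0,"ry":0,"rz":0,"jaw":1},{"tx":0,"ty":-50,"tz":110,"rx":0,"ry":0,"rz":0,"jaw":1},{"tx":0,"ty":-50,"tz":110,"rx":0,"ry":0,"rz":0,"jaw":1}])

```text
time_s: 10.65
position: [0.6089, -0.0008, 0.1358]
tool_rot: [[0.001, 1.0, 0.003], [1.0, -0.001, -0.001], [-0.001, 0.003, -1.0]]
ft_force: [0.1, 0.0, -0.2]
grip_width: 0.0853
```

```bash
python3 snap.py v13 wrist scene; python3 - <<'E'
from h import *
c=load('v13_wrist');d=load('v13_scene')
print(fitcov(c,'large',.608,.0513,z0=.002,thr=None,save='pics/v13f.png',pad=2))
for z in (.042,.046):
  pass
overlay(c,'pics/v13o.png',[(.608,.0515,.042,.034,(0,255,0)),(.608,.0515,.042,.026,(0,255,0)),(.608,.0515,.03,.046,(255,0,0))],(230,80,430,270),3)
b=cv2.resize(d.img[190:270,285:375,::-1],None,fx=6,fy=6,interpolation=cv2.INTER_CUBIC)
cv2.imwrite('pics/v13s.png',b)
E
```

```text
10.7 [6.084e-01 6.000e-04 1.348e-01] [[0.0002, 1.0, 0.0005], [1.0, -0.0002, -0.0003], [-0.0003, 0.0005, -1.0]] [-0.65  0.66 -0.34] 0.0853
(array([0.6057, 0.0541]), 'tool xy', array([ 0.0551, -0.0036]), 'area', 9580, 9099, 'thr', 160.0)
```

View pics/v13o.png

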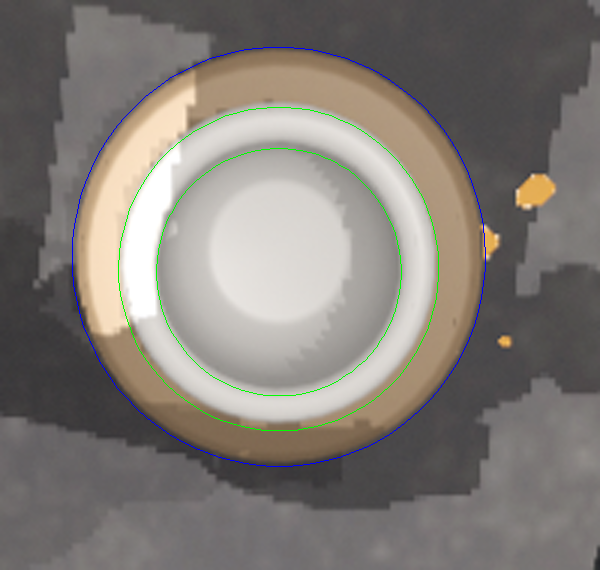

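View pics/v13s.png

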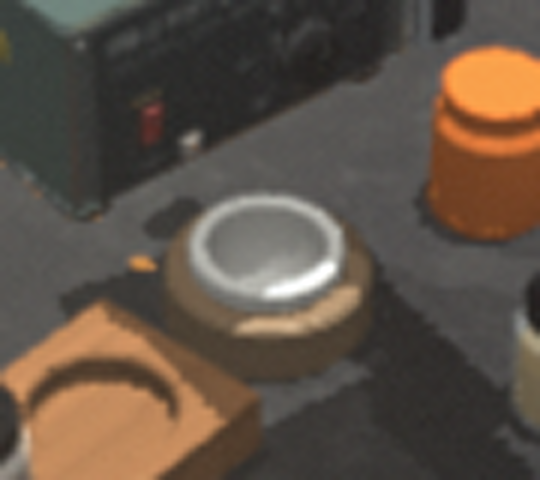

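apply_moves(plan=[{"tx":-40,"ty":30,"tz":0,"rx":0,"ry":0,"rz":0,"jaw":1},{"tx":-75,"ty":60,"tz":-5,"rx":0,"ry":0,"rz":0,"jaw":1},{"tx":-110,"ty":95,"tz":-10,"rx":0,"ry":0,"rz":0,"jaw":1},{"tx":-145,"ty":128,"tz":-15,"rx":0,"ry":0,"rz":0,"jaw":1},{"tx":-171,"ty":148,"tz":-15,"rx":0,"ry":0,"rz":0,"jaw":1},{"tx":-171,"ty":148,"tz":-15,"rx":0,"ry":0,"rz":0,"jaw":1},{"tx":-171,"ty":148,"tz":-15,"rx":0,"ry":0,"rz":0,"jaw":1}])

```text
time_s: 11.45
position: [0.4368, 0.1504, 0.119]
tool_rot: [[-0.003, 1.0, -0.001], [1.0, 0.003, 0.0], [0.0, -0.001, -1.0]]
ft_force: [-0.1, -0.0, -0.2]
grip_width: 0.0858
```

```bash
python3 snap.py v14 wrist; python3 - <<'E'
from h import *
c=load('v14_wrist')
print(fitcov(c,'med',.4373,.149,save='pics/v14f.png'))
print(fitcov(c,'med',.4373,.149,thr=100))
E
```

```text
11.45 [0.4368 0.1504 0.119 ] [[-0.0029, 1.0, -0.001], [1.0, 0.0029, 0.0001], [0.0001, -0.001, -1.0]] [-0.14 -0.02 -0.23] 0.0858
(array([0.4375, 0.1496]), 'tool xy', array([-0.0008,  0.0008]), 'area', 5830, 6084, 'thr', 112.0)
(array([0.4375, 0.1495]), 'tool xy', array([-0.0008,  0.0008]), 'area', 6001, 6084, 'thr', 100)
```

View pics/v14f.png

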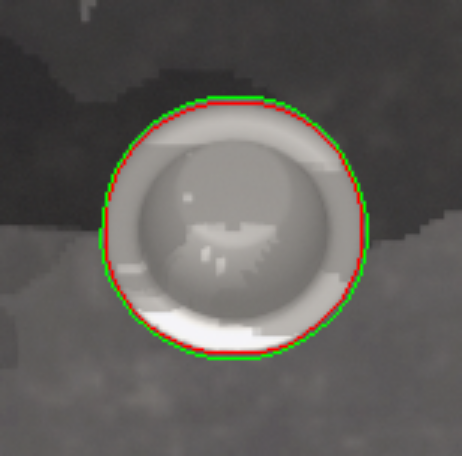

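apply_moves(plan=[{"tx":0.8,"ty":-0.8,"tz":-45,"rx":0,"ry":0,"rz":0,"jaw":1},{"tx":0.8,"ty":-0.8,"tz":-80,"rx":0,"ry":0,"rz":0,"jaw":1},{"tx":0.8,"ty":-0.8,"tz":-98,"rx":0,"ry":0,"rz":0,"jaw":1},{"tx":0.8,"ty":-0.8,"tz":-98,"rx":0,"ry":0,"rz":0,"jaw":0.7},{"tx":0.8,"ty":-0.8,"tz":-98,"rx":0,"ry":0,"rz":0,"jaw":0.55},{"tx":0.8,"ty":-0.8,"tz":-98,"rx":0,"ry":0,"rz":0,"jaw":0.45}], grip_force=25)

```text
time_s: 12.1
position: [0.4392, 0.1489, 0.022]
tool_rot: [[-0.001, 1.0, 0.001], [1.0, 0.001, 0.0], [0.0, 0.001, -1.0]]
ft_force: [0.9, 0.0, 0.3]
grip_width: 0.0615
```

apply_moves(plan=[{"tx":-1.2,"ty":0.5,"tz":-1,"rx":0,"ry":0,"rz":0,"jaw":0.45},{"tx":-1.2,"ty":0.5,"tz":-1,"rx":0,"ry":0,"rz":0,"jaw":0.35},{"tx":-1.2,"ty":0.5,"tz":-1,"rx":0,"ry":0,"rz":0,"jaw":0.25},{"tx":-1.2,"ty":0.5,"tz":-1,"rx":0,"ry":0,"rz":0,"jaw":0.25},{"tx":-1.2,"ty":0.5,"tz":-1,"rx":0,"ry":0,"rz":0,"jaw":0.25},{"tx":-1.2,"ty":0.5,"tz":-1,"rx":0,"ry":0,"rz":0,"jaw":0.25}], grip_force=25)

```text
time_s: 12.7
position: [0.4385, 0.1495, 0.0221]
tool_rot: [[-0.001, 1.0, 0.004], [1.0, 0.001, 0.0], [0.0, 0.004, -1.0]]
ft_force: [-1.4, -0.1, 9.9]
grip_width: 0.0565
```

```bash
python3 snap.py v15 wrist; python3 - <<'E'
from h import *
c=load('v15_wrist')
print(fitcov(c,'med',.4378,.149,save='pics/v15f.png',thr=100,pad=6))
E
```

```text
12.7 [0.4385 0.1495 0.0221] [[-0.0015, 1.0, 0.0036], [1.0, 0.0015, 0.0004], [0.0004, 0.0036, -1.0]] [-1.4  -0.09  9.93] 0.0565
(array([0.438 , 0.1445]), 'tool xy', array([-0.005 , -0.0006]), 'area', 19081, 15033, 'thr', 100)
```

View pics/v15f.png

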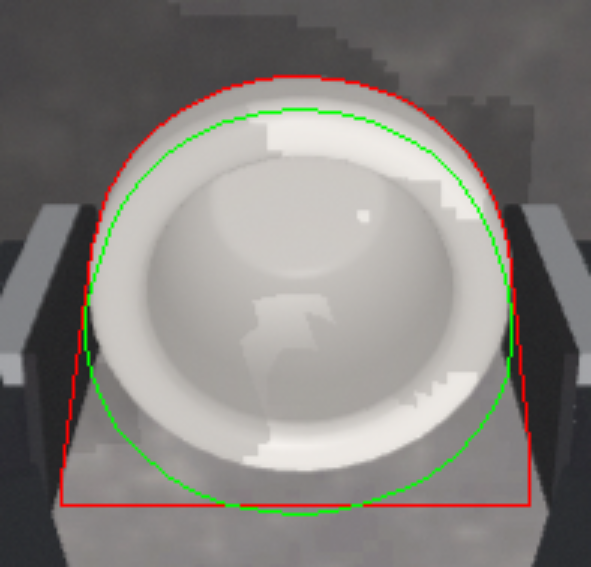

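apply_moves(plan=[{"tx":0,"ty":0,"tz":10,"rx":0,"ry":0.003,"rz":0,"jaw":0.25},{"tx":0,"ty":0,"tz":50,"rx":0,"ry":0.003,"rz":0,"jaw":0.25},{"tx":0,"ty":0,"tz":95,"rx":0,"ry":0.003,"rz":0,"jaw":0.25},{"tx":15,"ty":-15,"tz":128,"rx":0,"ry":0.003,"rz":0,"jaw":0.25},{"tx":45,"ty":-48,"tz":128,"rx":0,"ry":0.003,"rz":0,"jaw":0.25},{"tx":78,"ty":-82,"tz":128,"rx":0,"ry":0.003,"rz":0,"jaw":0.25},{"tx":111,"ty":-116,"tz":128,"rx":0,"ry":0.003,"rz":0,"jaw":0.25},{"tx":144,"ty":-150,"tz":128,"rx":0,"ry":0.003,"rz":0,"jaw":0.25},{"tx":170,"ty":-180,"tz":128,"rx":0,"ry":0.003,"rz":0,"jaw":0.25},{"tx":170,"ty":-180,"tz":128,"rx":0,"ry":0.003,"rz":0,"jaw":0.25},{"tx":170,"ty":-180,"tz":128,"rx":0,"ry":0.003,"rz":0,"jaw":0.25}])

```text
time_s: 13.85
position: [0.6083, -0.0309, 0.1497]
tool_rot: [[-0.0, 1.0, -0.0], [1.0, 0.0, 0.001], [0.001, -0.0, -1.0]]
ft_force: [-0.3, -0.2, -1.4]
grip_width: 0.0567
```

```bash
python3 snap.py v16 wrist; python3 - <<'E'
from h import *
c=load('v16_wrist')
overlay(c,'pics/v16o.png',[(.608,.053,.042,.034,(0,255,0)),(.608,.053,.042,.026,(0,255,0)),(.608,.0515,.03,.046,(255,0,0))],(220,50,430,240),3.5)
E
```

```text
13.85 [ 0.6083 -0.0309  0.1497] [[-0.0004, 1.0, -0.0003], [1.0, 0.0004, 0.0007], [0.0007, -0.0003, -1.0]] [-0.3  -0.16 -1.44] 0.0567
```

View pics/v16o.png

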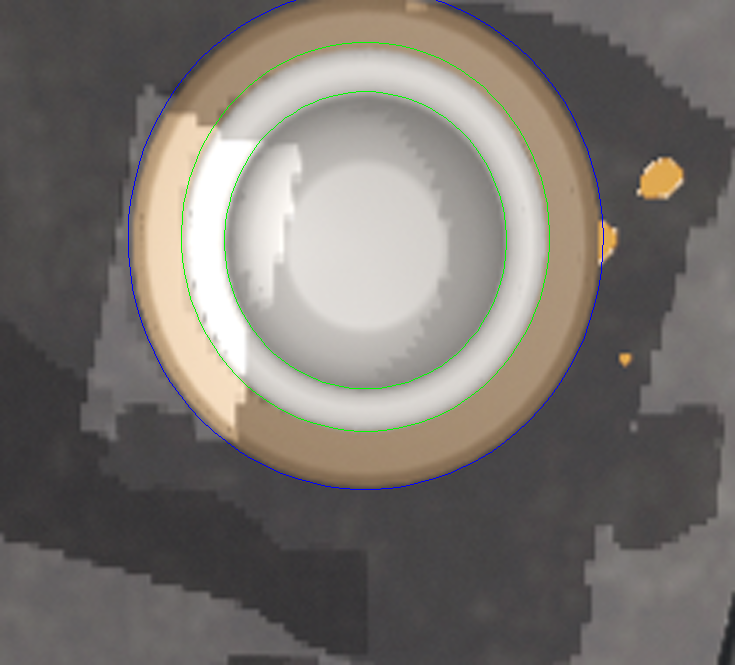

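View pics/v16_wrist.png

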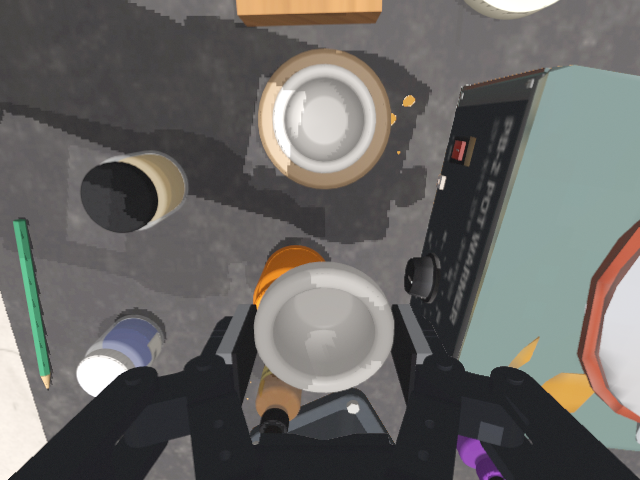

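```bash
python3 - <<'E'
from h import *
for n,k,zo,thr in (('v8_wrist','large',.0223,110),('v9_wrist','large',.0223,None),('v16_wrist','med',.0221,None)):
    c=load(n);p=c.state['position'];R=c.state['tool_rot']
    # manual bbox of rim outer
    bb={'v16_wrist':(254,394,262,392),'v9_wrist':(241,408,252,405)}.get(n)
    if bb is None: continue
    def res(q):
        _,_,h=hullmask_c(c,q[0],q[1],q[2],COV[k]);h=h[:,0];return [h[:,0].min()-bb[0],h[:,0].max()-bb[1],h[:,1].min()-bb[2],h[:,1].max()-bb[3]]
    for zf in (None,0,-.002):
        if zf is None: r=least_squares(res,[p[0],p[1],p[2]-zo],x_scale=.01,diff_step=1e-4);q=r.x
        else:
            r=least_squares(lambda s:res([s[0],s[1],p[2]-zo+zf]),[p[0],p[1]],x_scale=.01,diff_step=1e-4);q=[*r.x,p[2]-zo+zf]
        print(n,zf,'tool',(R.T@(np.array(q)-p)).round(4),r.fun.round(1))
c=load('v16_wrist');cv2.imwrite('pics/v16h.png',cv2.resize(c.img[250:410,220:430,::-1],None,fx=3.5,fy=3.5))
E
```

```text
v9_wrist None tool [-0.0016  0.      0.0274] [ 0.7 -0.7 -0.7  0.8]
v9_wrist 0 tool [ 0.0012 -0.      0.0223] [-2.6  2.6 -3.   4.3]
v9_wrist -0.002 tool [ 0.0001 -0.      0.0243] [-1.3  1.3 -2.1  2.9]
v16_wrist None tool [-0.0022 -0.0002  0.0274] [ 0.7 -0.7 -0.8  0.8]
v16_wrist 0 tool [ 0.0008 -0.0002  0.0221] [-2.1  2.1 -2.9  3.8]
v16_wrist -0.002 tool [-0.0003 -0.0002  0.0241] [-1.   1.  -2.1  2.7]
```

View pics/v16h.png

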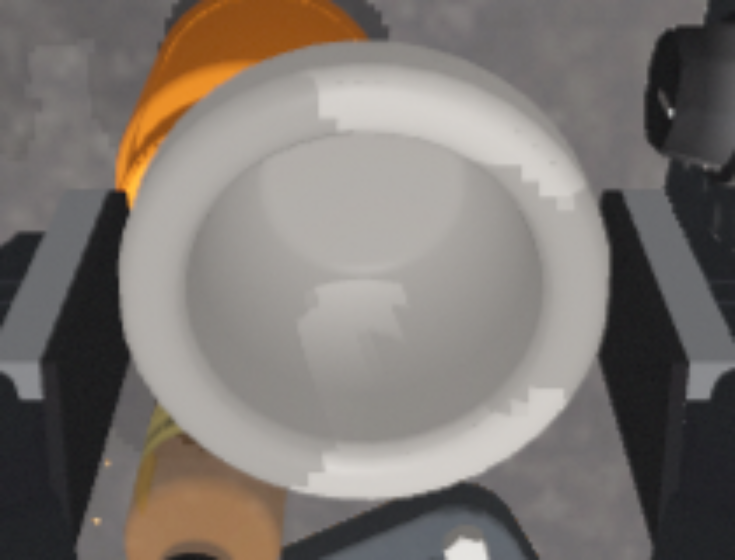

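apply_moves(plan=[{"tx":0,"ty":40,"tz":0,"rx":0,"ry":0,"rz":0,"jaw":0.25},{"tx":0,"ty":83.2,"tz":0,"rx":0,"ry":0,"rz":0,"jaw":0.25},{"tx":0,"ty":83.2,"tz":-30,"rx":0,"ry":0,"rz":0,"jaw":0.25},{"tx":0,"ty":83.2,"tz":-60,"rx":0,"ry":0,"rz":0,"jaw":0.25},{"tx":0,"ty":83.2,"tz":-80,"rx":0,"ry":0,"rz":0,"jaw":0.25},{"tx":0,"ty":83.2,"tz":-82,"rx":0,"ry":0,"rz":0,"jaw":0.25},{"tx":0,"ty":83.2,"tz":-82,"rx":0,"ry":0,"rz":0,"jaw":0.25}])

```text
time_s: 14.6
position: [0.6076, 0.0538, 0.0686]
tool_rot: [[-0.002, 1.0, -0.0], [1.0, 0.002, 0.001], [0.001, -0.0, -1.0]]
ft_force: [0.8, 1.3, -0.4]
grip_width: 0.0566
```

apply_moves(plan=[{"tx":0.7,"ty":-1.5,"tz":-5,"rx":0,"ry":0,"rz":0,"jaw":0.25},{"tx":0.7,"ty":-1.5,"tz":-10,"rx":0,"ry":0,"rz":0,"jaw":0.25},{"tx":0.7,"ty":-1.5,"tz":-14,"rx":0,"ry":0,"rz":0,"jaw":0.25},{"tx":0.7,"ty":-1.5,"tz":-14,"rx":0,"ry":0,"rz":0,"jaw":0.25}])

```text
time_s: 15.0
position: [0.6081, 0.0523, 0.0542]
tool_rot: [[-0.002, 1.0, -0.001], [1.0, 0.002, 0.001], [0.001, -0.001, -1.0]]
ft_force: [-0.1, 0.1, -0.1]
grip_width: 0.0565
```

```bash
python3 snap.py v17 wrist; python3 - <<'E'
from h import *
c=load('v17_wrist')
cv2.imwrite('pics/v17c.png',cv2.resize(c.img[170:430,210:460,::-1],None,fx=2.4,fy=2.3))
E
```

```text
15.0 [0.6081 0.0523 0.0542] [[-0.0023, 1.0, -0.001], [1.0, 0.0023, 0.0009], [0.001, -0.001, -1.0]] [-0.15  0.15 -0.11] 0.0565
```

View pics/v17c.png

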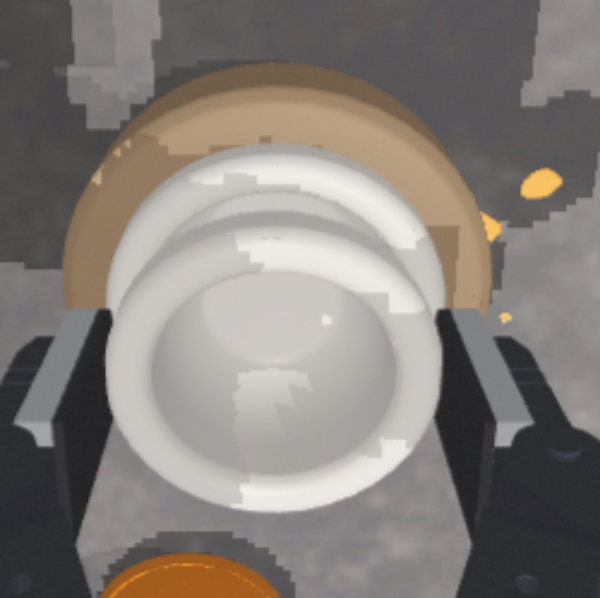

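apply_moves(plan=[{"tx":0.4,"ty":0,"tz":-5,"rx":0,"ry":0,"rz":0,"jaw":0.25},{"tx":0.4,"ty":0,"tz":-9,"rx":0,"ry":0,"rz":0,"jaw":0.25},{"tx":0.4,"ty":0,"tz":-12,"rx":0,"ry":0,"rz":0,"jaw":0.25},{"tx":0.4,"ty":0,"tz":-12,"rx":0,"ry":0,"rz":0,"jaw":0.25}])

```text
time_s: 15.45
position: [0.6083, 0.0523, 0.0419]
tool_rot: [[-0.002, 1.0, -0.002], [1.0, 0.002, 0.001], [0.001, -0.002, -1.0]]
ft_force: [0.4, -0.4, -1.8]
grip_width: 0.0567
```

apply_moves(plan=[{"tx":0.1,"ty":0,"tz":-1,"rx":0,"ry":0,"rz":0,"jaw":0.25},{"tx":0.1,"ty":0,"tz":-2,"rx":0,"ry":0,"rz":0,"jaw":0.25},{"tx":0.1,"ty":0,"tz":-3,"rx":0,"ry":0,"rz":0,"jaw":0.25},{"tx":0.1,"ty":0,"tz":-3.5,"rx":0,"ry":0,"rz":0,"jaw":0.25}])

```text
time_s: 15.85
position: [0.6086, 0.0523, 0.0393]
tool_rot: [[-0.002, 1.0, -0.001], [1.0, 0.002, 0.001], [0.001, -0.001, -1.0]]
ft_force: [-3.5, -0.2, 9.0]
grip_width: 0.0567
```

```bash
python3 snap.py v18 wrist; python3 - <<'E'
from h import *
c=load('v18_wrist')
cv2.imwrite('pics/v18c.png',cv2.resize(c.img[170:430,210:460,::-1],None,fx=2.4,fy=2.3))
E
```

```text
15.85 [0.6086 0.0523 0.0393] [[-0.0024, 1.0, -0.0007], [1.0, 0.0024, 0.0008], [0.0008, -0.0007, -1.0]] [-3.51 -0.18  8.97] 0.0567
```

View pics/v18c.png

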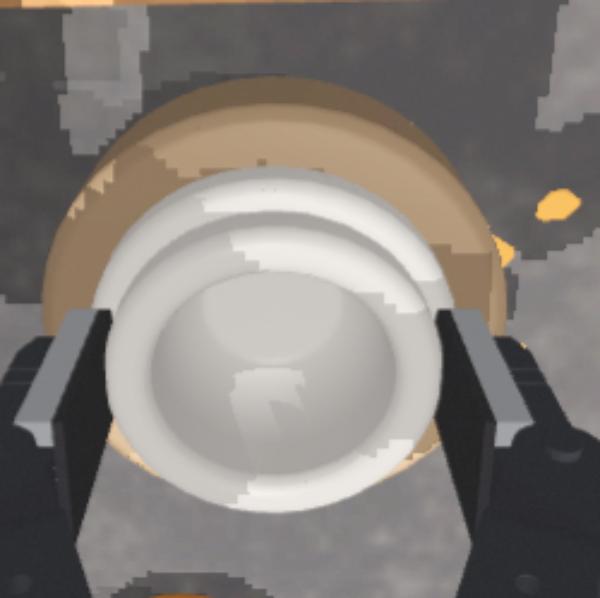

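apply_moves(plan=[{"tx":0,"ty":0,"tz":0,"rx":0,"ry":0,"rz":0,"jaw":0.6},{"tx":0,"ty":0,"tz":0,"rx":0,"ry":0,"rz":0,"jaw":0.9},{"tx":0,"ty":0,"tz":1,"rx":0,"ry":0,"rz":0,"jaw":1},{"tx":0,"ty":0,"tz":30,"rx":0,"ry":0,"rz":0,"jaw":1},{"tx":0,"ty":0,"tz":70,"rx":0,"ry":0,"rz":0,"jaw":1},{"tx":0,"ty":-20,"tz":111,"rx":0,"ry":0,"rz":0,"jaw":1},{"tx":-10,"ty":-55,"tz":111,"rx":0,"ry":0,"rz":0,"jaw":1},{"tx":-10,"ty":-55,"tz":111,"rx":0,"ry":0,"rz":0,"jaw":1}])

```text
time_s: 16.7
position: [0.5984, -0.0058, 0.1515]
tool_rot: [[0.001, 1.0, 0.001], [1.0, -0.001, -0.001], [-0.001, 0.001, -1.0]]
ft_force: [-0.8, 0.6, -1.1]
grip_width: 0.0853
```

```bash
python3 snap.py v19 wrist; python3 - <<'E'
from h import *
c=load('v19_wrist')
overlay(c,'pics/v19o.png',[(.608,.0526,.054,.029,(0,255,0)),(.608,.0526,.042,.034,(255,255,0)),(.608,.0515,.03,.046,(255,0,0))],(230,70,450,260),3.5)
E
```

```text
16.7 [ 0.5984 -0.0058  0.1515] [[0.0007, 1.0, 0.0011], [1.0, -0.0007, -0.0005], [-0.0005, 0.0011, -1.0]] [-0.84  0.58 -1.14] 0.0853
```

View pics/v19o.png

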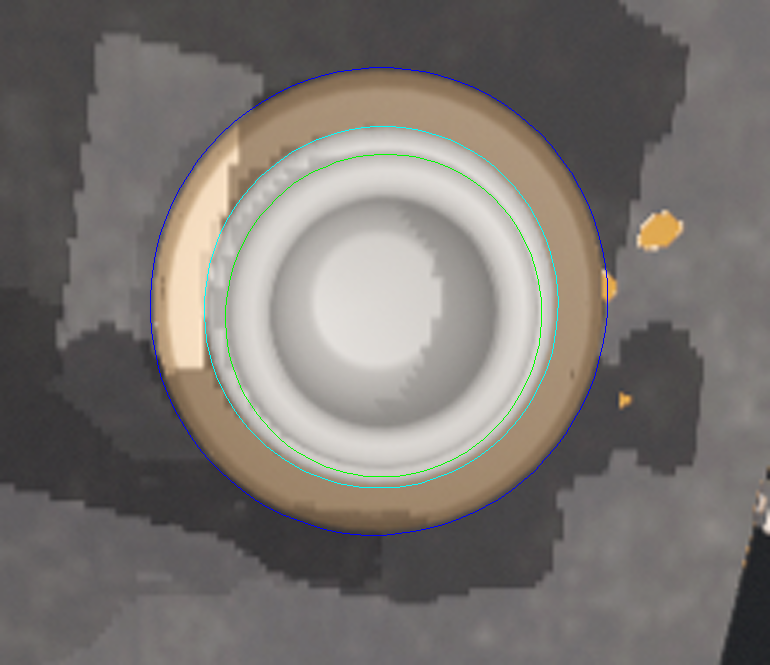

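apply_moves(plan=[{"tx":-28,"ty":-35,"tz":0,"rx":0,"ry":0,"rz":0,"jaw":1},{"tx":-56,"ty":-70,"tz":0,"rx":0,"ry":0,"rz":0,"jaw":1},{"tx":-86,"ty":-108,"tz":0,"rx":0,"ry":0,"rz":0,"jaw":1},{"tx":-116,"ty":-146,"tz":0,"rx":0,"ry":0,"rz":0,"jaw":1},{"tx":-146,"ty":-186,"tz":0,"rx":0,"ry":0,"rz":0,"jaw":1},{"tx":-174,"ty":-226,"tz":-10,"rx":0,"ry":0,"rz":0,"jaw":1},{"tx":-198,"ty":-265,"tz":-30,"rx":0,"ry":0,"rz":0,"jaw":1},{"tx":-198,"ty":-265,"tz":-30,"rx":0,"ry":0,"rz":0,"jaw":1},{"tx":-198,"ty":-265,"tz":-30,"rx":0,"ry":0,"rz":0,"jaw":1}])

```text
time_s: 17.65
position: [0.4002, -0.269, 0.1199]
tool_rot: [[0.002, 1.0, -0.001], [1.0, -0.002, 0.002], [0.002, -0.001, -1.0]]
ft_force: [-0.3, -0.5, 0.1]
grip_width: 0.0857
```

```bash
python3 snap.py v20 wrist; python3 - <<'E'
from h import *
c=load('v20_wrist')
print(fitcov(c,'small',.4003,-.271,save='pics/v20f.png'))
print(fitcov(c,'small',.4003,-.271,thr=100))
E
```

```text
17.65 [ 0.4002 -0.269   0.1199] [[0.0018, 1.0, -0.0014], [1.0, -0.0018, 0.0024], [0.0024, -0.0014, -1.0]] [-0.26 -0.5   0.14] 0.0857
(array([ 0.4006, -0.2697]), 'tool xy', array([-0.0009,  0.0007]), 'area', 3931, 4112, 'thr', 111.0)
(array([ 0.4007, -0.2695]), 'tool xy', array([-0.0008,  0.0008]), 'area', 4042, 4113, 'thr', 100)
```

View pics/v20_wrist.png

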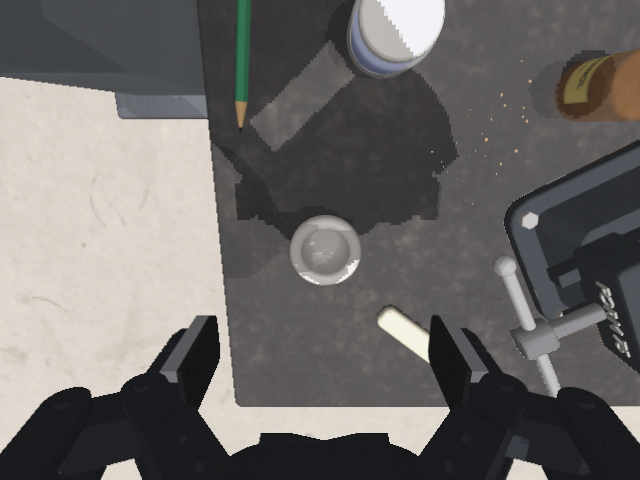

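View pics/v20f.png

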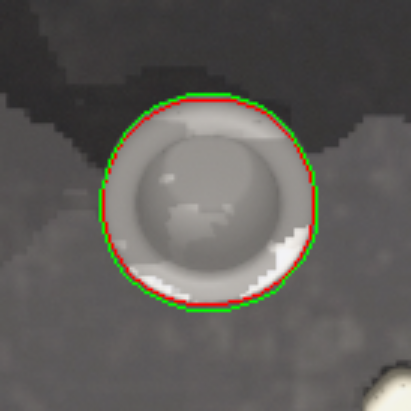

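apply_moves(plan=[{"tx":0.6,"ty":-0.6,"tz":-45,"rx":0,"ry":0,"rz":0,"jaw":1},{"tx":0.6,"ty":-0.6,"tz":-80,"rx":0,"ry":0,"rz":0,"jaw":0.9},{"tx":0.6,"ty":-0.6,"tz":-99,"rx":0,"ry":0,"rz":0,"jaw":0.7},{"tx":0.6,"ty":-0.6,"tz":-99,"rx":0,"ry":0,"rz":0,"jaw":0.4},{"tx":0.6,"ty":-0.6,"tz":-99,"rx":0,"ry":0,"rz":0,"jaw":0.3}], grip_force=22)

```text
time_s: 18.2
position: [0.4023, -0.2684, 0.0221]
tool_rot: [[-0.002, 1.0, -0.0], [1.0, 0.002, 0.001], [0.001, -0.0, -1.0]]
ft_force: [0.5, -0.3, 0.6]
grip_width: 0.0553
```

apply_moves(plan=[{"tx":-1.3,"ty":-1.2,"tz":-1,"rx":0,"ry":0,"rz":0,"jaw":0.3},{"tx":-1.3,"ty":-1.2,"tz":-1,"rx":0,"ry":0,"rz":0,"jaw":0.15},{"tx":-1.3,"ty":-1.2,"tz":-1,"rx":0,"ry":0,"rz":0,"jaw":0.05},{"tx":-1.3,"ty":-1.2,"tz":-1,"rx":0,"ry":0,"rz":0,"jaw":0},{"tx":-1.3,"ty":-1.2,"tz":-1,"rx":0,"ry":0,"rz":0,"jaw":0},{"tx":-1.3,"ty":-1.2,"tz":-1,"rx":0,"ry":0,"rz":0,"jaw":0}], grip_force=22)

```text
time_s: 18.8
position: [0.4015, -0.27, 0.0224]
tool_rot: [[-0.002, 1.0, 0.001], [1.0, 0.002, -0.0], [-0.0, 0.001, -1.0]]
ft_force: [-0.7, 1.7, 8.0]
grip_width: 0.0464
```

```bash
python3 snap.py v21 wrist
```

```text
18.8 [ 0.4015 -0.27    0.0224] [[-0.0018, 1.0, 0.0015], [1.0, 0.0018, -0.0005], [-0.0005, 0.0015, -1.0]] [-0.74  1.69  8.  ] 0.0464
```

View pics/v21_wrist.png

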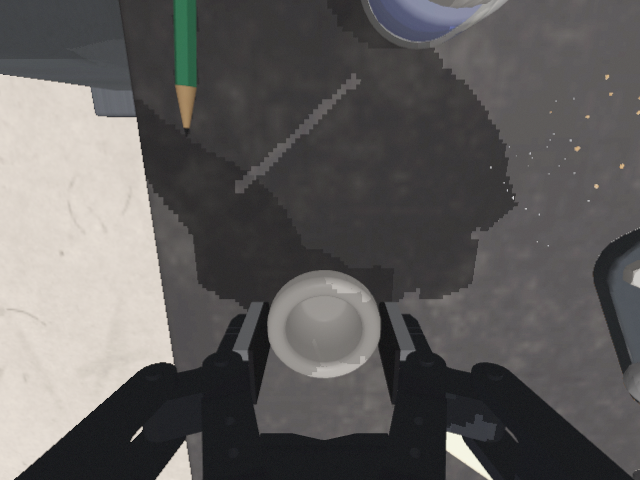

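apply_moves(plan=[{"tx":0,"ty":0,"tz":10,"rx":0,"ry":0,"rz":0,"jaw":0},{"tx":0,"ty":0,"tz":50,"rx":0,"ry":0,"rz":0,"jaw":0},{"tx":0,"ty":10,"tz":95,"rx":0,"ry":0,"rz":0,"jaw":0},{"tx":12,"ty":45,"tz":128,"rx":0,"ry":0,"rz":0,"jaw":0},{"tx":24,"ty":85,"tz":128,"rx":0,"ry":0,"rz":0,"jaw":0},{"tx":38,"ty":127,"tz":128,"rx":0,"ry":0,"rz":0,"jaw":0},{"tx":54,"ty":170,"tz":128,"rx":0,"ry":0,"rz":0,"jaw":0},{"tx":80,"ty":206,"tz":128,"rx":0,"ry":0,"rz":0,"jaw":0},{"tx":112,"ty":240,"tz":128,"rx":0,"ry":0,"rz":0,"jaw":0},{"tx":144,"ty":270,"tz":128,"rx":0,"ry":0,"rz":0,"jaw":0},{"tx":176,"ty":298,"tz":128,"rx":0,"ry":0,"rz":0,"jaw":0},{"tx":207,"ty":322.6,"tz":120,"rx":0,"ry":0,"rz":0,"jaw":0}])

```text
time_s: 20.05
position: [0.61, 0.0544, 0.1444]
tool_rot: [[-0.003, 1.0, 0.005], [1.0, 0.003, -0.001], [-0.001, 0.005, -1.0]]
ft_force: [-0.3, -0.5, -0.0]
grip_width: 0.047
```

apply_moves(plan=[{"tx":-1.5,"ty":-1.8,"tz":-30,"rx":0.0,"ry":0.003,"rz":0,"jaw":0},{"tx":-1.5,"ty":-1.8,"tz":-52,"rx":0,"ry":0.003,"rz":0,"jaw":0},{"tx":-1.5,"ty":-1.8,"tz":-64,"rx":0,"ry":0.003,"rz":0,"jaw":0},{"tx":-1.5,"ty":-1.8,"tz":-64,"rx":0,"ry":0.003,"rz":0,"jaw":0}])

```text
time_s: 20.45
position: [0.6079, 0.0526, 0.0798]
tool_rot: [[-0.002, 1.0, -0.001], [1.0, 0.002, -0.001], [-0.001, -0.001, -1.0]]
ft_force: [-0.2, -0.6, -0.5]
grip_width: 0.047
```

```bash
python3 snap.py v22 wrist; python3 - <<'E'
from h import *
c=load('v22_wrist')
cv2.imwrite('pics/v22c.png',cv2.resize(c.img[170:430,210:460,::-1],None,fx=2.4,fy=2.3))
E
```

```text
20.45 [0.6079 0.0526 0.0798] [[-0.0025, 1.0, -0.0005], [1.0, 0.0025, -0.0006], [-0.0006, -0.0005, -1.0]] [-0.22 -0.61 -0.46] 0.047
```

View pics/v22c.png

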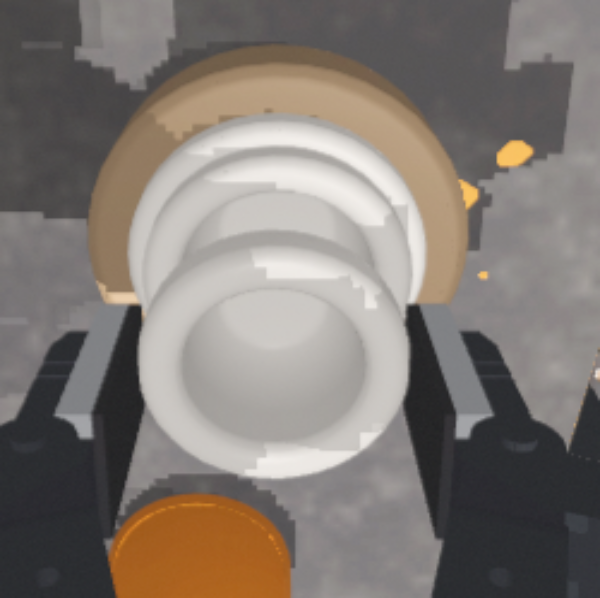

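apply_moves(plan=[{"tx":0.8,"ty":0,"tz":-8,"rx":0,"ry":0,"rz":0,"jaw":0},{"tx":0.8,"ty":0,"tz":-15,"rx":0,"ry":0,"rz":0,"jaw":0},{"tx":0.8,"ty":0,"tz":-20,"rx":0,"ry":0,"rz":0,"jaw":0},{"tx":0.8,"ty":0,"tz":-20,"rx":0,"ry":0,"rz":0,"jaw":0}])

```text
time_s: 20.9
position: [0.6089, 0.0525, 0.0604]
tool_rot: [[-0.002, 1.0, 0.0], [1.0, 0.002, -0.001], [-0.001, 0.0, -1.0]]
ft_force: [-0.6, -0.4, -0.8]
grip_width: 0.0468
```

apply_moves(plan=[{"tx":0,"ty":0.1,"tz":-2,"rx":0,"ry":0,"rz":0,"jaw":0},{"tx":0,"ty":0.1,"tz":-4,"rx":0,"ry":0,"rz":0,"jaw":0},{"tx":0,"ty":0.1,"tz":-5,"rx":0,"ry":0,"rz":0,"jaw":0},{"tx":0,"ty":0.1,"tz":-6,"rx":0,"ry":0,"rz":0,"jaw":0},{"tx":0,"ty":0.1,"tz":-6.5,"rx":0,"ry":0,"rz":0,"jaw":0}])

```text
time_s: 21.4
position: [0.6091, 0.0525, 0.0544]
tool_rot: [[-0.002, 1.0, 0.001], [1.0, 0.002, -0.001], [-0.001, 0.001, -1.0]]
ft_force: [-2.3, -0.5, 7.0]
grip_width: 0.0466
```

```bash
python3 snap.py v23 wrist; python3 - <<'E'
from h import *
c=load('v23_wrist')
cv2.imwrite('pics/v23c.png',cv2.resize(c.img[170:430,210:460,::-1],None,fx=2.4,fy=2.3))
E
```

```text
21.4 [0.6091 0.0525 0.0544] [[-0.0023, 1.0, 0.001], [1.0, 0.0023, -0.0008], [-0.0008, 0.001, -1.0]] [-2.28 -0.46  6.96] 0.0466
```

View pics/v23c.png

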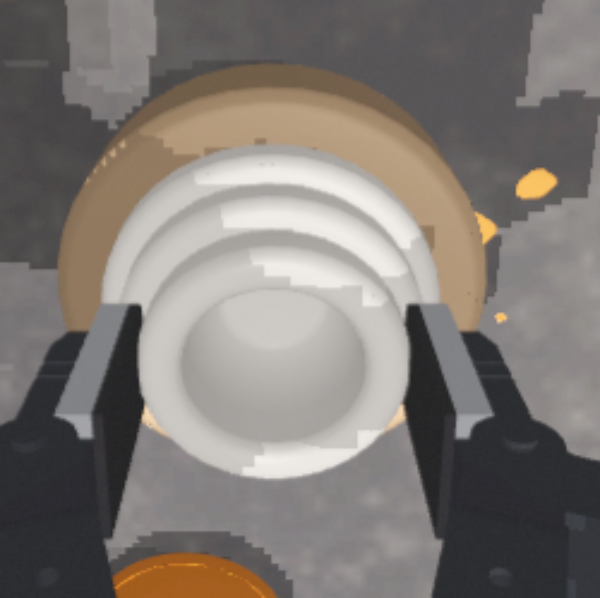

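apply_moves(plan=[{"tx":0,"ty":0,"tz":0,"rx":0,"ry":0,"rz":0,"jaw":0.3},{"tx":0,"ty":0,"tz":0,"rx":0,"ry":0,"rz":0,"jaw":0.7},{"tx":0,"ty":0,"tz":1,"rx":0,"ry":0,"rz":0,"jaw":0.8},{"tx":0,"ty":0,"tz":30,"rx":0,"ry":0,"rz":0,"jaw":0.8},{"tx":0,"ty":0,"tz":65,"rx":0,"ry":0,"rz":0,"jaw":0.8},{"tx":-20,"ty":-25,"tz":100,"rx":0,"ry":0,"rz":0,"jaw":0.8},{"tx":-50,"ty":-50,"tz":110,"rx":0,"ry":0,"rz":0,"jaw":0.8},{"tx":-50,"ty":-50,"tz":110,"rx":0,"ry":0,"rz":0,"jaw":0.8}])

```text
time_s: 22.25
position: [0.5574, 0.0006, 0.1666]
tool_rot: [[0.0, 1.0, 0.003], [1.0, -0.0, -0.002], [-0.002, 0.003, -1.0]]
ft_force: [0.1, 1.3, 0.1]
grip_width: 0.0766
```

```bash
python3 snap.py v24 wrist scene; python3 - <<'E'
from h import *
d=load('v24_scene')
cv2.imwrite('pics/v24s.png',cv2.resize(d.img[170:290,260:400,::-1],None,fx=5,fy=5,interpolation=cv2.INTER_CUBIC))
E
```

```text
22.3 [0.5584 0.0016 0.1656] [[-0.0003, 1.0, 0.0025], [1.0, 0.0003, -0.0011], [-0.0011, 0.0025, -1.0]] [ 0.2   0.31 -0.68] 0.0768
```

View pics/v24_wrist.png

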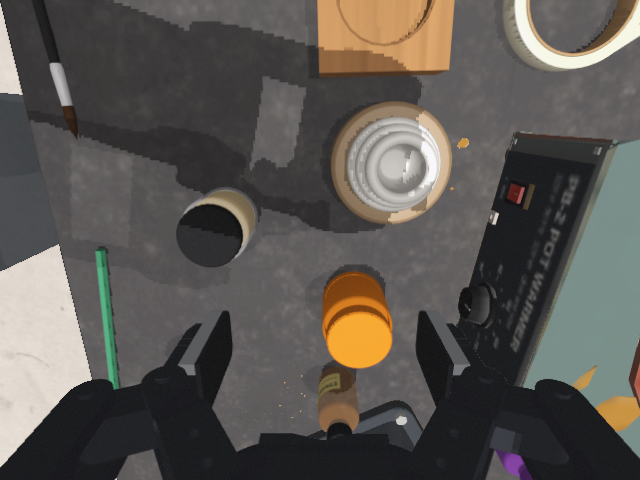

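View pics/v24s.png

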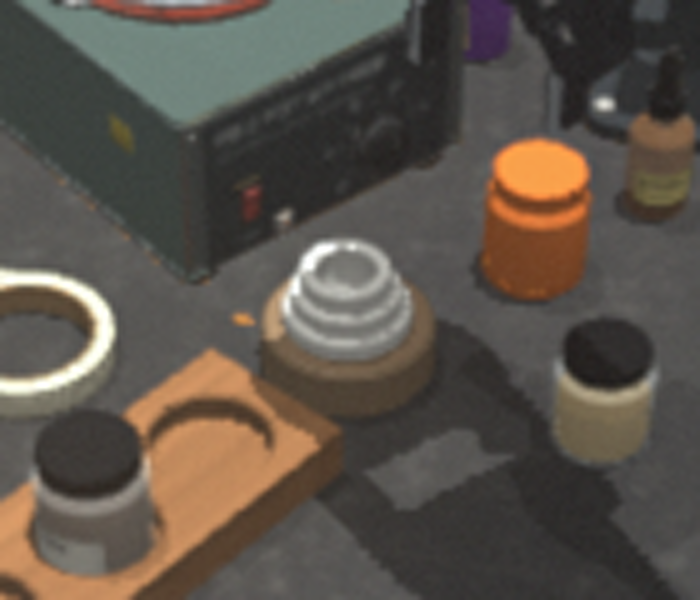

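```bash
python3 - <<'E'
from h import *
L=lambda n:load(n+'_wrist')
P=lambda *o:print(*[q if isinstance(q,list) else q.round(4) for q in tri([(L(n),p) for n,p in o])])
P(('v24',(210,235)),('v16',(119.5,195.5)),('v3',(385,28)))      # ochre lid
P(('v3',(332,202)),('v20',(404,22)),) # blue lid
P(('v16',(112,376)),('v3',(332,202)))
c=load('v4_wrist')
for k,p in (('R',(441,241)),('L',(456.5,63))): print(k,c.atz(p,.03).round(4))
overlay(c,'pics/v4w.png',[(.5975,.1625,.03,.0315,(0,255,0)),(.594,.3225,.03,.0315,(0,255,0))],(380,0,540,310),2)
E
```

```text
[0.4754 0.0051 0.0559] [array([0.2, 0.2]), array([1.4, 1.5]), array([-0.9, -1.8])]
[ 0.4401 -0.1354  0.042 ] [array([2.4, 1. ]), array([-4.1, -1.7])]
[ 0.4398 -0.1349  0.0529] [array([-2.8, -3.2]), array([2.3, 3. ])]
R [0.5961 0.1673 0.03  ]
L [0.5926 0.3261 0.03  ]
```

View pics/v4w.png

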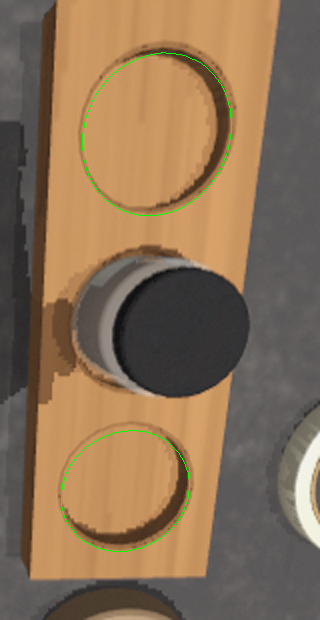

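apply_moves(plan=[{"tx":-40,"ty":2,"tz":-10,"rx":0,"ry":0,"rz":0,"jaw":1},{"tx":-83,"ty":3.5,"tz":-20,"rx":0,"ry":0,"rz":0,"jaw":1},{"tx":-83,"ty":3.5,"tz":-50,"rx":0,"ry":0,"rz":0,"jaw":1},{"tx":-83,"ty":3.5,"tz":-60,"rx":0,"ry":0,"rz":0,"jaw":1},{"tx":-83,"ty":3.5,"tz":-60,"rx":0,"ry":0,"rz":0,"jaw":1}])

```text
time_s: 22.85
position: [0.4763, 0.0061, 0.1036]
tool_rot: [[-0.002, 1.0, -0.001], [1.0, 0.002, 0.0], [0.0, -0.001, -1.0]]
ft_force: [0.6, -1.0, 0.4]
grip_width: 0.0853
```

```bash
python3 snap.py v25 wrist
```

```text
22.85 [0.4763 0.0061 0.1036] [[-0.0017, 1.0, -0.001], [1.0, 0.0017, 0.0], [0.0, -0.001, -1.0]] [ 0.59 -1.01  0.43] 0.0853
```

View pics/v25_wrist.png

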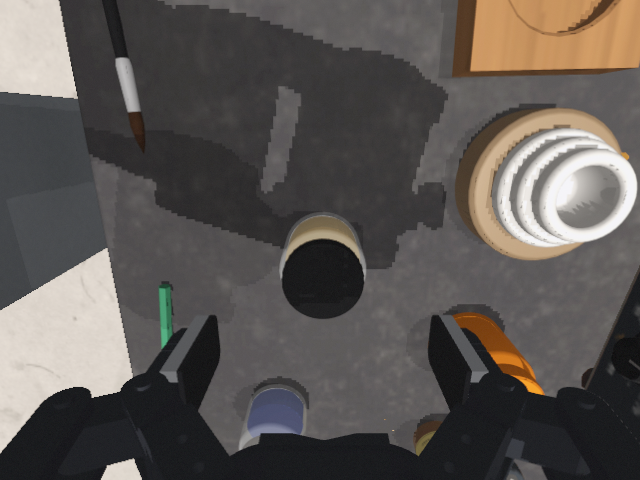

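```bash
python3 - <<'E'
from h import *
c=load('v25_wrist');print(c.atz((323,277),.062))
print(tri([(c,(323,277)),(load('v16_wrist'),(119.5,195.5)),(load('v24_wrist'),(210,235))]))
E
```

```text
[0.4755448  0.00833537 0.062     ]
(array([0.47561212, 0.00612165, 0.05741754]), [array([0.1, 0.3]), array([0.2, 0.4]), array([-0.2, -0.6])])
```

apply_moves(plan=[{"tx":0,"ty":1,"tz":-45,"rx":0,"ry":0,"rz":0,"jaw":1},{"tx":0,"ty":1,"tz":-75,"rx":0,"ry":0,"rz":0,"jaw":0.9},{"tx":0,"ty":1,"tz":-87,"rx":0,"ry":0,"rz":0,"jaw":0.6},{"tx":0,"ty":1,"tz":-87,"rx":0,"ry":0,"rz":0,"jaw":0.35},{"tx":0,"ty":1,"tz":-87,"rx":0,"ry":0,"rz":0,"jaw":0.1},{"tx":0,"ty":1,"tz":-87,"rx":0,"ry":0,"rz":0,"jaw":0},{"tx":0,"ty":1,"tz":-87,"rx":0,"ry":0,"rz":0,"jaw":0},{"tx":0,"ty":1,"tz":-87,"rx":0,"ry":0,"rz":0,"jaw":0}], grip_force=30)

```text
time_s: 23.7
position: [0.4773, 0.0069, 0.0181]
tool_rot: [[-0.002, 1.0, 0.002], [1.0, 0.002, -0.001], [-0.001, 0.002, -1.0]]
ft_force: [0.8, 1.2, -1.1]
grip_width: 0.0504
```

```bash
python3 snap.py v26 wrist
```

```text
23.7 [0.4773 0.0069 0.0181] [[-0.0017, 1.0, 0.0022], [1.0, 0.0017, -0.0007], [-0.0007, 0.0022, -1.0]] [ 0.84  1.19 -1.12] 0.0504
```

View pics/v26_wrist.png

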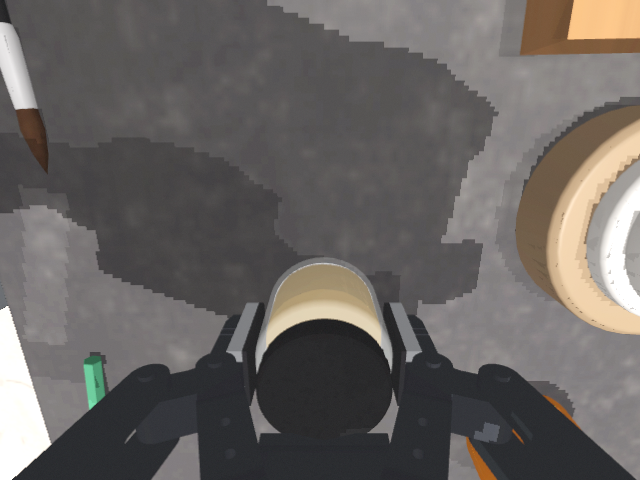

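apply_moves(plan=[{"tx":0,"ty":0,"tz":12,"rx":0,"ry":0,"rz":0,"jaw":0},{"tx":0,"ty":5,"tz":50,"rx":0,"ry":0,"rz":0,"jaw":0},{"tx":0,"ty":35,"tz":85,"rx":0,"ry":0,"rz":0,"jaw":0},{"tx":5,"ty":75,"tz":110,"rx":0,"ry":0,"rz":0,"jaw":0},{"tx":25,"ty":115,"tz":110,"rx":0,"ry":0,"rz":0,"jaw":0},{"tx":55,"ty":145,"tz":110,"rx":0,"ry":0,"rz":0,"jaw":0},{"tx":95,"ty":157,"tz":110,"rx":0,"ry":0,"rz":0,"jaw":0},{"tx":120,"ty":157,"tz":100,"rx":0,"ry":0,"rz":0,"jaw":0},{"tx":120,"ty":157,"tz":80,"rx":0,"ry":0,"rz":0,"jaw":0},{"tx":120,"ty":157,"tz":50,"rx":0,"ry":0,"rz":0,"jaw":0},{"tx":120,"ty":157,"tz":50,"rx":0,"ry":0,"rz":0,"jaw":0}])

```text
time_s: 24.85
position: [0.5951, 0.1637, 0.0644]
tool_rot: [[-0.002, 1.0, -0.006], [1.0, 0.002, -0.001], [-0.001, -0.006, -1.0]]
ft_force: [-0.6, 0.3, -1.0]
grip_width: 0.0506
```

```bash
python3 snap.py v27 wrist scene; python3 - <<'E'
from h import *
d=load('v27_scene')
cv2.imwrite('pics/v27s.png',cv2.resize(d.img[170:310,230:390,::-1],None,fx=4,fy=4,interpolation=cv2.INTER_CUBIC))
E
```

```text
24.9 [0.5963 0.1638 0.0668] [[-0.0016, 1.0, -0.0018], [1.0, 0.0016, -0.001], [-0.001, -0.0018, -1.0]] [-0.01 -0.76 -0.67] 0.0508
```

View pics/v27_wrist.png

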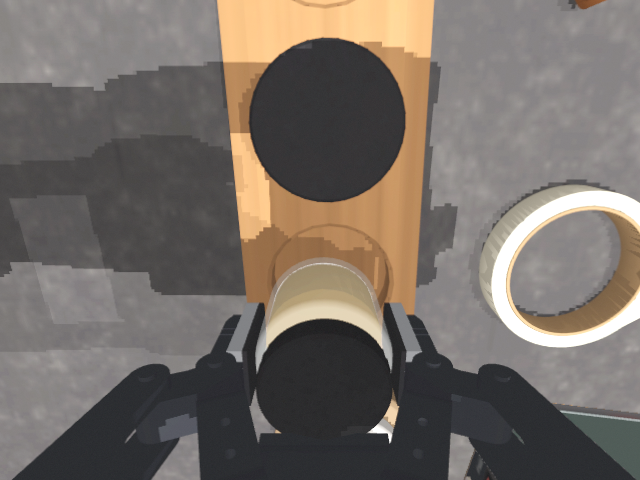

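View pics/v27s.png

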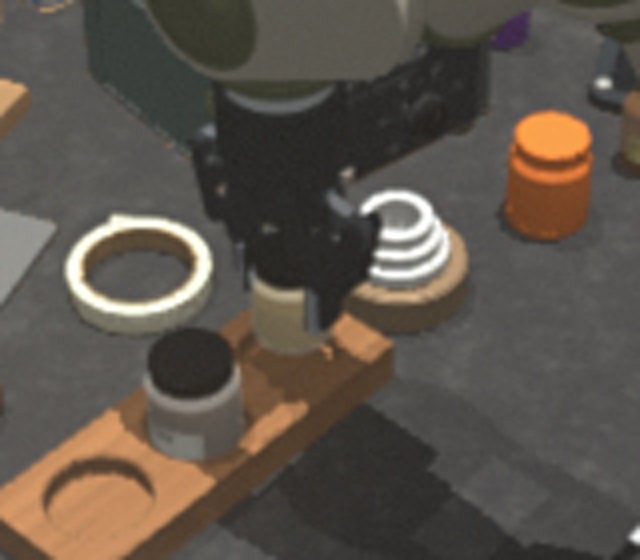

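```bash
python3 - <<'E'
from h import *
c=load('v27_wrist')
for p in ((330,225),(272,275),(388,275)):print(c.atz(p,.03).round(4))
E
```

```text
[0.5977 0.1974 0.03  ]
[0.5674 0.17   0.03  ]
[0.6283 0.1703 0.03  ]
```

apply_moves(plan=[{"tx":1.7,"ty":1.2,"tz":0,"rx":0,"ry":-0.001,"rz":0,"jaw":0},{"tx":1.7,"ty":1.2,"tz":-10,"rx":0,"ry":-0.001,"rz":0,"jaw":0},{"tx":1.7,"ty":1.2,"tz":-20,"rx":0,"ry":-0.001,"rz":0,"jaw":0},{"tx":1.7,"ty":1.2,"tz":-28,"rx":0,"ry":-0.001,"rz":0,"jaw":0},{"tx":1.7,"ty":1.2,"tz":-31,"rx":0,"ry":-0.001,"rz":0,"jaw":0},{"tx":1.7,"ty":1.2,"tz":-31,"rx":0,"ry":-0.001,"rz":0,"jaw":0}])

```text
time_s: 25.55
position: [0.5987, 0.165, 0.0368]
tool_rot: [[-0.002, 1.0, 0.001], [1.0, 0.002, -0.001], [-0.001, 0.001, -1.0]]
ft_force: [-0.7, 1.0, -0.6]
grip_width: 0.0506
```

apply_moves(plan=[{"tx":0,"ty":0,"tz":-2,"rx":0,"ry":0,"rz":0,"jaw":0},{"tx":0,"ty":0,"tz":-3,"rx":0,"ry":0,"rz":0,"jaw":0},{"tx":0,"ty":0,"tz":-4,"rx":0,"ry":0,"rz":0,"jaw":0},{"tx":0,"ty":0,"tz":-4.5,"rx":0,"ry":0,"rz":0,"jaw":0}])

```text
time_s: 25.95
position: [0.5988, 0.165, 0.033]
tool_rot: [[-0.002, 1.0, 0.002], [1.0, 0.002, -0.001], [-0.001, 0.002, -1.0]]
ft_force: [-2.8, 0.9, 7.0]
grip_width: 0.0506
```

apply_moves(plan=[{"tx":0,"ty":0,"tz":0,"rx":0,"ry":0,"rz":0,"jaw":0.3},{"tx":0,"ty":0,"tz":0,"rx":0,"ry":0,"rz":0,"jaw":0.7},{"tx":0,"ty":0,"tz":0,"rx":0,"ry":0,"rz":0,"jaw":0.8},{"tx":0,"ty":0,"tz":30,"rx":0,"ry":0,"rz":0,"jaw":0.9},{"tx":0,"ty":0,"tz":75,"rx":0,"ry":0,"rz":0,"jaw":1},{"tx":-15,"ty":-15,"tz":115,"rx":0,"ry":0,"rz":0,"jaw":1},{"tx":-35,"ty":-45,"tz":120,"rx":0,"ry":0,"rz":0,"jaw":1},{"tx":-55,"ty":-80,"tz":120,"rx":0,"ry":0,"rz":0,"jaw":1},{"tx":-75,"ty":-118,"tz":120,"rx":0,"ry":0,"rz":0,"jaw":1},{"tx":-95,"ty":-158,"tz":120,"rx":0,"ry":0,"rz":0,"jaw":1}])

```text
time_s: 26.95
position: [0.5029, 0.006, 0.1532]
tool_rot: [[-0.003, 1.0, 0.003], [1.0, 0.003, -0.001], [-0.001, 0.003, -1.0]]
ft_force: [0.7, -0.7, 0.7]
grip_width: 0.085
```

```bash
python3 snap.py v28 wrist
```

```text
26.95 [0.5029 0.006  0.1532] [[-0.0025, 1.0, 0.0026], [1.0, 0.0025, -0.0009], [-0.0009, 0.0026, -1.0]] [ 0.7  -0.67  0.7 ] 0.085
```

View pics/v28_wrist.png

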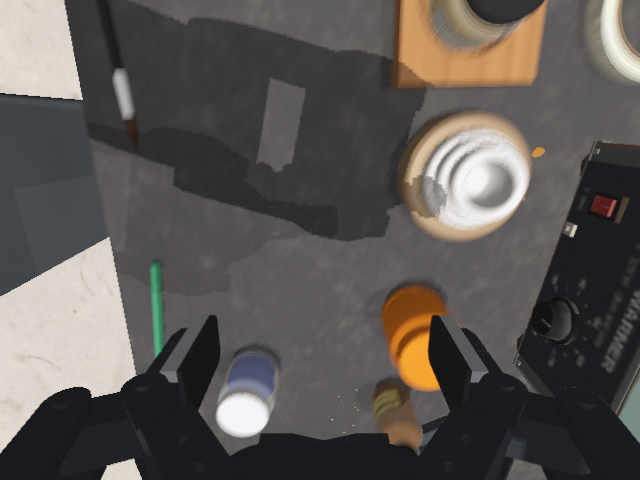

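apply_moves(plan=[{"tx":-20,"ty":-40,"tz":0,"rx":0,"ry":0,"rz":0,"jaw":1},{"tx":-40,"ty":-80,"tz":0,"rx":0,"ry":0,"rz":0,"jaw":1},{"tx":-58,"ty":-120,"tz":-15,"rx":0,"ry":0,"rz":0,"jaw":1},{"tx":-63,"ty":-140,"tz":-40,"rx":0,"ry":0,"rz":0,"jaw":1},{"tx":-63,"ty":-140,"tz":-45,"rx":0,"ry":0,"rz":0,"jaw":1},{"tx":-63,"ty":-140,"tz":-45,"rx":0,"ry":0,"rz":0,"jaw":1}])

```text
time_s: 27.6
position: [0.4375, -0.1382, 0.1076]
tool_rot: [[0.002, 1.0, -0.001], [1.0, -0.002, -0.002], [-0.002, -0.001, -1.0]]
ft_force: [0.5, 0.4, -0.6]
grip_width: 0.0855
```

```bash
python3 snap.py v29 wrist
```

```text
27.6 [ 0.4375 -0.1382  0.1076] [[0.0017, 1.0, -0.0009], [1.0, -0.0017, -0.0017], [-0.0017, -0.0009, -1.0]] [ 0.51  0.42 -0.58] 0.0855
```

View pics/v29_wrist.png

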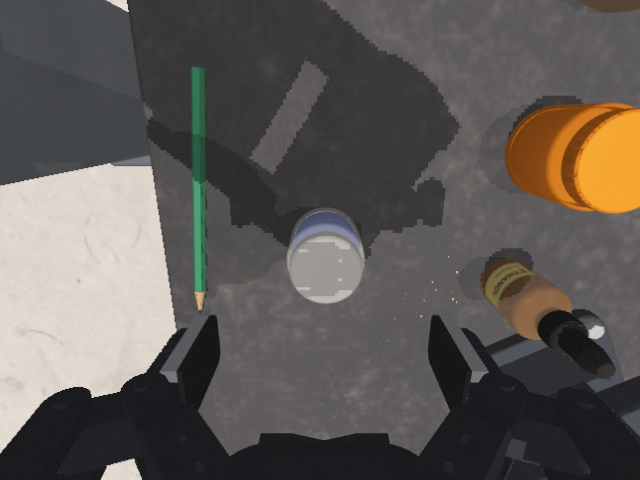

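```bash
python3 - <<'E'
from h import *
c=load('v29_wrist');print(c.atz((326,268),.058))
print(tri([(c,(326,268)),(load('v3_wrist'),(332,203)),(load('v28_wrist'),(245,413))]))
print(load('v4_top').proj([.5,.05,0]))
E
```

```text
[ 0.43841048 -0.13411191  0.058     ]
(array([ 0.43867202, -0.13218914,  0.06135569]), [array([ 0.5, -0.9]), array([1.3, 1.1]), array([-1.8, -0.4])])
[[336.42423066 269.32678558]]
```

apply_moves(plan=[{"tx":1,"ty":3.5,"tz":-20,"rx":0,"ry":0,"rz":0,"jaw":1},{"tx":1,"ty":3.5,"tz":-55,"rx":0,"ry":0,"rz":0,"jaw":1},{"tx":1,"ty":3.5,"tz":-80,"rx":0,"ry":0,"rz":0,"jaw":0.9},{"tx":1,"ty":3.5,"tz":-91,"rx":0,"ry":0,"rz":0,"jaw":0.6},{"tx":1,"ty":3.5,"tz":-91,"rx":0,"ry":0,"rz":0,"jaw":0.35},{"tx":1,"ty":3.5,"tz":-91,"rx":0,"ry":0,"rz":0,"jaw":0.1},{"tx":1,"ty":3.5,"tz":-91,"rx":0,"ry":0,"rz":0,"jaw":-0.1},{"tx":1,"ty":3.5,"tz":-91,"rx":0,"ry":0,"rz":0,"jaw":-0.1},{"tx":1,"ty":3.5,"tz":-91,"rx":0,"ry":0,"rz":0,"jaw":-0.1}], grip_force=30)

```text
time_s: 28.55
position: [0.4396, -0.1343, 0.0183]
tool_rot: [[0.0, 1.0, 0.003], [1.0, -0.0, -0.003], [-0.003, 0.003, -1.0]]
ft_force: [0.2, 4.3, 7.9]
grip_width: 0.0459
```

```bash
python3 snap.py v30 wrist
```

```text
28.55 [ 0.4396 -0.1343  0.0183] [[0.0005, 1.0, 0.0025], [1.0, -0.0004, -0.0031], [-0.0031, 0.0025, -1.0]] [0.19 4.27 7.86] 0.0459
```

View pics/v30_wrist.png

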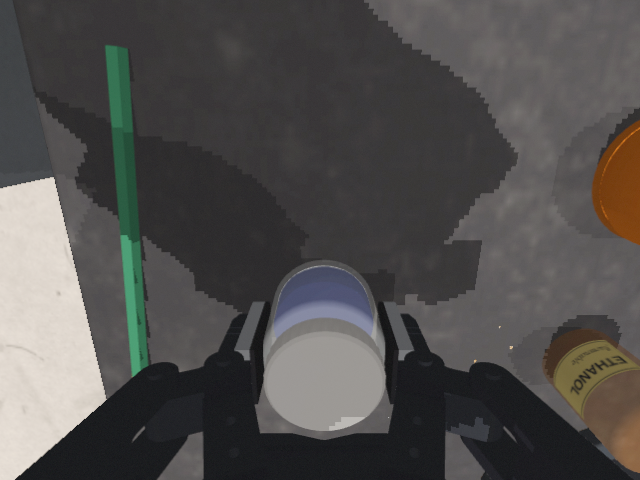

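apply_moves(plan=[{"tx":0,"ty":0,"tz":12,"rx":0,"ry":0,"rz":0,"jaw":-0.1},{"tx":0,"ty":3,"tz":50,"rx":0,"ry":0,"rz":0,"jaw":-0.1},{"tx":0,"ty":25,"tz":90,"rx":0,"ry":0,"rz":0,"jaw":-0.1},{"tx":0,"ty":60,"tz":120,"rx":0,"ry":0,"rz":0,"jaw":-0.1},{"tx":0,"ty":105,"tz":120,"rx":0,"ry":0,"rz":0,"jaw":-0.1},{"tx":0,"ty":150,"tz":120,"rx":0,"ry":0,"rz":0,"jaw":-0.1},{"tx":0,"ty":195,"tz":120,"rx":0,"ry":0,"rz":0,"jaw":-0.1},{"tx":5,"ty":240,"tz":120,"rx":0,"ry":0,"rz":0,"jaw":-0.1},{"tx":10,"ty":285,"tz":120,"rx":0,"ry":0,"rz":0,"jaw":-0.1},{"tx":15,"ty":330,"tz":120,"rx":0,"ry":0,"rz":0,"jaw":-0.1},{"tx":30,"ty":370,"tz":120,"rx":0,"ry":0,"rz":0,"jaw":-0.1},{"tx":50,"ty":410,"tz":120,"rx":0,"ry":0,"rz":0,"jaw":-0.1}])

```text
time_s: 29.8
position: [0.4893, 0.2777, 0.1389]
tool_rot: [[-0.0, 1.0, 0.003], [1.0, 0.0, -0.003], [-0.003, 0.003, -1.0]]
ft_force: [1.4, -1.3, -2.4]
grip_width: 0.046
```

apply_moves(plan=[{"tx":35,"ty":25,"tz":0,"rx":0.003,"ry":0.002,"rz":0,"jaw":-0.1},{"tx":75,"ty":47,"tz":0,"rx":0.003,"ry":0.002,"rz":0,"jaw":-0.1},{"tx":105,"ty":47,"tz":-20,"rx":0.003,"ry":0.002,"rz":0,"jaw":-0.1},{"tx":105,"ty":47,"tz":-50,"rx":0.003,"ry":0.002,"rz":0,"jaw":-0.1},{"tx":105,"ty":47,"tz":-70,"rx":0.003,"ry":0.002,"rz":0,"jaw":-0.1},{"tx":105,"ty":47,"tz":-70,"rx":0.003,"ry":0.002,"rz":0,"jaw":-0.1}])

```text
time_s: 30.4
position: [0.5928, 0.3241, 0.0658]
tool_rot: [[-0.0, 1.0, -0.005], [1.0, 0.0, -0.002], [-0.002, -0.005, -1.0]]
ft_force: [-0.4, -0.1, -2.2]
grip_width: 0.0455
```

```bash
python3 snap.py v31 wrist
```

```text
30.4 [0.5928 0.3241 0.0658] [[-0.0002, 1.0, -0.005], [1.0, 0.0002, -0.0022], [-0.0022, -0.005, -1.0]] [-0.4  -0.14 -2.19] 0.0455
```

View pics/v31_wrist.png

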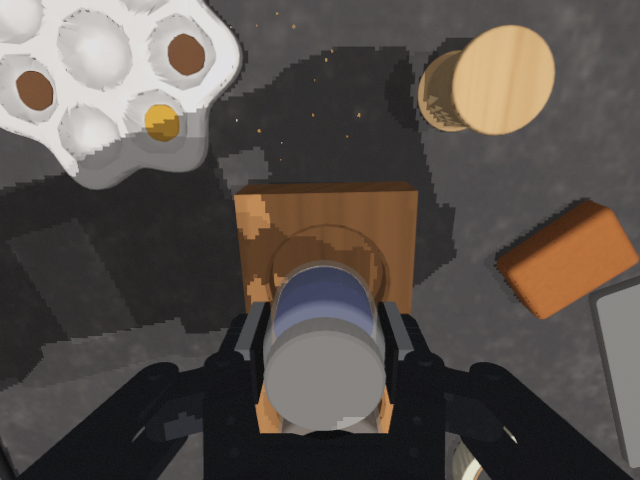

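apply_moves(plan=[{"tx":2,"ty":1.2,"tz":0,"rx":0.001,"ry":-0.004,"rz":0,"jaw":-0.1},{"tx":2,"ty":1.2,"tz":-10,"rx":0.001,"ry":-0.004,"rz":0,"jaw":-0.1},{"tx":2,"ty":1.2,"tz":-20,"rx":0.001,"ry":-0.004,"rz":0,"jaw":-0.1},{"tx":2,"ty":1.2,"tz":-27,"rx":0.001,"ry":-0.004,"rz":0,"jaw":-0.1},{"tx":2,"ty":1.2,"tz":-29,"rx":0.001,"ry":-0.004,"rz":0,"jaw":-0.1},{"tx":2,"ty":1.2,"tz":-29,"rx":0.001,"ry":-0.004,"rz":0,"jaw":-0.1}])

```text
time_s: 31.05
position: [0.5956, 0.3257, 0.0387]
tool_rot: [[-0.0, 1.0, 0.002], [1.0, 0.0, -0.0], [-0.0, 0.002, -1.0]]
ft_force: [-0.4, 0.7, -1.6]
grip_width: 0.0459
```

apply_moves(plan=[{"tx":0,"ty":0,"tz":-2,"rx":0,"ry":0,"rz":0,"jaw":-0.1},{"tx":0,"ty":0,"tz":-4,"rx":0,"ry":0,"rz":0,"jaw":-0.1},{"tx":0,"ty":0,"tz":-5,"rx":0,"ry":0,"rz":0,"jaw":-0.1},{"tx":0,"ty":0,"tz":-6,"rx":0,"ry":0,"rz":0,"jaw":-0.1},{"tx":0,"ty":0,"tz":-6.5,"rx":0,"ry":0,"rz":0,"jaw":-0.1}])

```text
time_s: 31.55
position: [0.5956, 0.3257, 0.0334]
tool_rot: [[-0.0, 1.0, 0.003], [1.0, 0.0, -0.0], [-0.0, 0.003, -1.0]]
ft_force: [-4.5, -1.3, 8.2]
grip_width: 0.0456
```

Contact came at the expected height (33.3 mm predicted, 33.4 mm measured), so I'm releasing and backing off.

apply_moves(plan=[{"tx":0,"ty":0,"tz":0,"rx":0,"ry":0,"rz":0,"jaw":0.2},{"tx":0,"ty":0,"tz":0,"rx":0,"ry":0,"rz":0,"jaw":0.6},{"tx":0,"ty":0,"tz":0,"rx":0,"ry":0,"rz":0,"jaw":0.8},{"tx":0,"ty":0,"tz":30,"rx":0,"ry":0,"rz":0,"jaw":0.9},{"tx":0,"ty":0,"tz":75,"rx":0,"ry":0,"rz":0,"jaw":1},{"tx":-15,"ty":-15,"tz":120,"rx":0,"ry":0,"rz":0,"jaw":1},{"tx":-45,"ty":-45,"tz":150,"rx":0,"ry":0,"rz":0,"jaw":1},{"tx":-80,"ty":-75,"tz":160,"rx":0,"ry":0,"rz":0,"jaw":1},{"tx":-115,"ty":-105,"tz":165,"rx":0,"ry":0,"rz":0,"jaw":1},{"tx":-145,"ty":-140,"tz":165,"rx":0,"ry":0,"rz":0,"jaw":1},{"tx":-145,"ty":-140,"tz":165,"rx":0,"ry":0,"rz":0,"jaw":1},{"tx":-145,"ty":-140,"tz":165,"rx":0,"ry":0,"rz":0,"jaw":1}])

```text
time_s: 32.75
position: [0.4507, 0.1854, 0.199]
tool_rot: [[0.001, 1.0, 0.004], [1.0, -0.001, 0.0], [0.0, 0.004, -1.0]]
ft_force: [0.9, 0.9, -0.0]
grip_width: 0.0854
```

```bash
python3 snap.py v32 wrist scene top; python3 - <<'E'
from h import *
d=load('v32_scene')
cv2.imwrite('pics/v32s.png',cv2.resize(d.img[170:390,200:420,::-1],None,fx=2.7,fy=2.7,interpolation=cv2.INTER_CUBIC))
d=load('v32_top')
cv2.imwrite('pics/v32t.png',cv2.resize(d.img[180:330,130:460,::-1],None,fx=2.4,fy=2.4,interpolation=cv2.INTER_CUBIC))
E
```

```text
32.85 [0.4515 0.1862 0.1985] [[-0.0006, 1.0, 0.0036], [1.0, 0.0006, 0.0002], [0.0002, 0.0036, -1.0]] [ 0.11 -0.02  0.41] 0.0857
```

View pics/v32s.png

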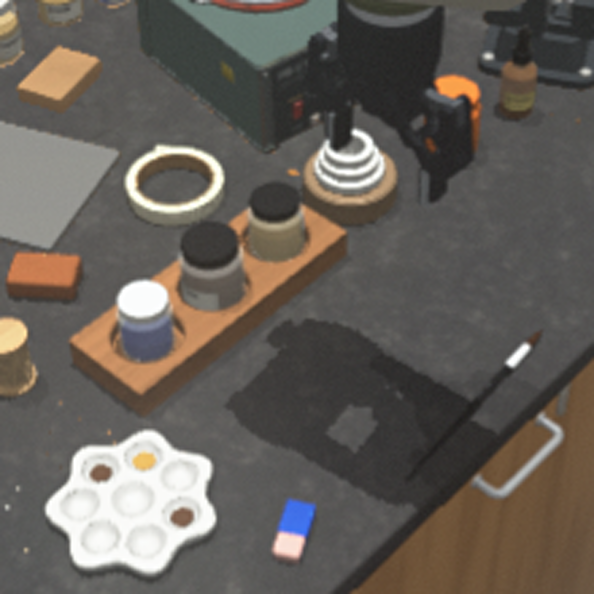

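View pics/v32t.png

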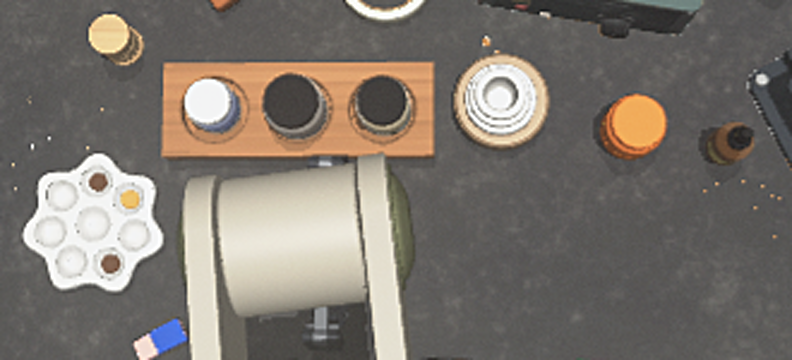

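View pics/v32_wrist.png

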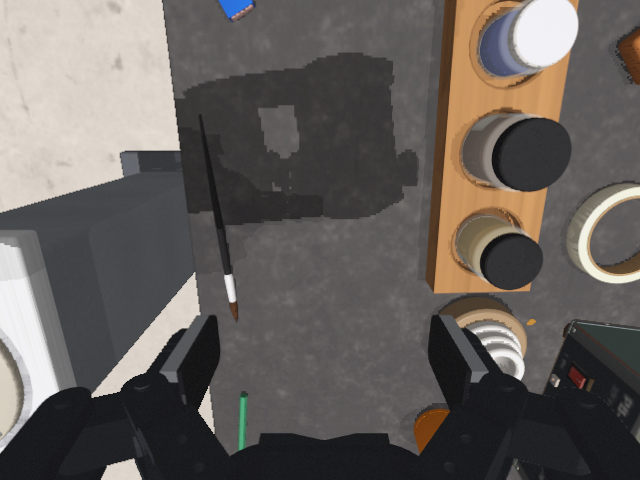

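```bash
python3 -c "
from rig import env
print(env.close_job())"
```

```text
the job is handed in; nothing more can be done
None
```

The job is done and handed in at about 33 s. The three covers are nested in the cork ring, hollow side up, and both jars are in their wells. The ochre jar is between the nest and the brown jar, and the blue jar is on the far side of the brown jar.

- **Seating heights:** each piece met its support within 0.4 mm of the height worked out beforehand: the covers at 24.7, 39.3 and 54.4 mm, the jars at 33.0 and 33.4 mm. In those placing steps the contact force read at most about 9 N.
- **Regripped cover:** I regripped the large cover twice on the bench because the first hold caught only about 5 mm of its rim band. It went into the ring with about 8 N.
- **Final pictures:** the top, scene and wrist views show concentric, level rims and upright jars. The brown jar, palette and dropper bottle look unmoved, judged by eye only.
- **Disagreements:** the wrist camera's sideways (y) positions read about 3 mm more than the overhead camera's, which cancelled because I used differences. The large cover seems to sit about 1.3 mm off the ring's centre, within its 1.5 mm slack.

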